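Make up two sampling kits

ROBOT

A 7-joint arm with a two-finger parallel gripper is mounted at the origin on the work surface. World frame = base frame: x ahead of the robot, y to its left, z up, the work surface at z = 0. Lengths are in m, angles in rad, forces in N, time in s.
With the tool pointing down it reaches from about 0.4 to 0.925 m from the base axis. Payload 4.1 kg.
Tool frame: the origin (TCP) lies midway between the tips of the shut fingers; the grasp point (between the pads) lies env.grip_depth behind it (env.grip_depth is the distance from the TCP to the grasp point, in m); z points along the fingers, y is the line along which they close (so a half turn about z gives the same grasp; the last joint's range is limited). The gripper opens to 85 mm and grips with 20 to 120 N. Pads are 22 mm wide; open, the fingers measure 114 mm over their backs; the gripper's body (76 mm by 85 mm) begins 54 mm behind the grasp point. The pads swing forward as they close: fully open they stand 13 mm farther back than shut.
Start: joints at [1.18, 0.398, 0.045, 1.537, -0.019, 1.207, -0.051], TCP at [0.187, -0.623, 0.231] pointing down, gripper open.
Joint ranges: [-2.82, 2.82], [-0.49, 2.23], [-1.37, 1.46], [0, 2.46], [-1.36, 4.5], [0.23, 2], [-2.94, 2.94]. Speed limits (rad/s): [2.57, 2.57, 3.14, 3.14, 3.14, 3.14, 3.14].

INTERFACE

Orientations are given as a 3x3 rotation matrix whose columns are the frame's x, y, z axes.
In Python, from bench import env gives the robot as it stands. The module is installed in compiled form; this text tells all that it offers.
- The arm moves only by the tool play_rows, never from a script. Its argument "steps" is a list of rows, each an object of numbers: "dx", "dy", "dz": the shift along the tool's x, y, z in units of 20 mm (1.0 is 20 mm); "ax", "ay", "az": the turn, a rotation vector about the tool's x, y, z in units of 4 degrees (1.0 is 4 degrees); "hand": the closure, from 0 (fully open) to 1 (shut). A call has exactly 5 rows; each row shifts and turns the commanded pose from where the row before left it, along the tool's axes as they then stand; what a row does not reach is not made up. A row lasts 1/8 s, in which the tool goes at most 62.5 mm and 10.7 degrees, less where a joint would pass 70% of its speed; a pose out of reach is approached as far as the arm can. A call with a number of a shift or a turn outside -1 to 1 is refused whole. A call with a gripper value outside its range is refused whole. The fingers move at their own pace and stop on an object; "grip_force" is the grip in N (left out, the last holds). Time passes only in rows, so rows that do not move let the fingers close, or fill a call up. It gives the time, the measured TCP pose, the force, the opening and the grip force at its end, in the units of the state.
- env.read_state(): the state, without advancing time (a new reading comes with each control period).
- env.snapshot(name): name is "scene" or "top" or "wrist"; returns the picture (400x640x3 uint8, blue, green, red); there is no depth.
- env.camera_model(name): a dict with "camera_matrix" (3x3 intrinsics, pixels), "position" and "rotation" of the camera in the world; the wrist camera has in their place "tool_from_camera" (4x4, takes a point from camera to tool coordinates, whose origin is the TCP and whose axes are the flange's). Camera axes: x right, y up, looking along -z (the intrinsics and any distortion apply to the point x, -y, -z); pixel columns grow to the right and rows downward; lengths in m; the calibration is good to about 2 mm. The wrist camera is an equidistant fisheye: a pixel r from the principal point sees the ray r / f radians off the axis. A picture is of the moment at which its call begins: read the wrist's pose just before it. camera_model takes no time and is no camera call.
- env.finish_job(): hands the job in; it is judged then, once.
Trained networks look in the newest picture that a camera, given by its name, has taken for a name from the list of things; names that differ only in an ending like _2 or _b are one class to them, and where a whole thing is asked for, a point or a joint stands for the part that bears it (a point fixed in the world has none). Each returns a list of dicts, best first, with "confidence" (0 to 1); they miss things now and then, are a little off and sometimes report something else, mostly with a low value. They report only what shows in the picture. A call takes as long as a camera call. They do not tell look-alikes from the thing itself.
- env.masks_of(camera, query): "mask" (400x640 bool, what is visible of it) and "pixel" ([row, column] in pixels, amid what is visible of it).
The state is a dict: "time": time; "joint_positions": joint angles; "dq": joint speeds; "joint_torque": joint torques, N m; "tool_pos": TCP position; "orientation": TCP orientation; "contact_force": force on the tool from outside, world axes, zero at the start; "moment": the same for the moment, N m; "grip_width": finger opening in m; "grasp_force": force on a finger pad.
Only numpy, scipy, OpenCV 4.12 (cv2) and the standard library are available. Lean on these libraries where they do the work, as an engineer would, in place of code of your own. Each camera call takes 0.05 s, during which the arm holds its last target. There are 200 camera calls.

TASK

Make up the two sampling kits: the white tray gets the blue-capped tube, the yellow-capped tube and the white-and-orange cover-glass box; the pink tray gets the red-capped tube and the green slide box. Stand each tube upright in a square tube pocket of its own (in the white tray either one will do) and lay each box flat in the oblong pocket, everything right down on the pocket floor and let go. Do not tip a tube over on the way, and leave the white-capped tube and the amber bottle where they are.

Things in the scene. Friction and masses are not known exactly. Their poses are not given: they have to be found in the camera images.
- white_tray: White foam tray fixed to the bench, 130 (x) by 140 (y) by 26 mm tall; origin: centre of underside; x points away from the robot within 0.25 rad. Open pockets 14 mm deep (floor 12 mm over the bench): two square tube pockets 48 by 48 mm on the far side, centres x +33, y +36 and x +33, y -36 mm; one oblong box pocket on the near side, 54 (x) by 80 mm (y), centre x -31, y 0 mm.
- pink_tray: Pink foam tray fixed to the bench, 130 (x) by 140 (y) by 26 mm tall; origin: centre of underside; x points away from the robot within 0.25 rad. Open pockets 14 mm deep (floor 12 mm over the bench): one square tube pocket 48 by 48 mm on the far side, centre x +33, y 0 mm; one oblong box pocket on the near side, 54 (x) by 100 mm (y), centre x -31, y 0 mm.
- blue_tube: Loose self-standing sample tube with a blue screw cap, 86 mm tall: clear body (white filling in its lower part) 28 mm in diameter with a flat foot, blue cap 32 mm in diameter over the top 20 mm. Stands upright on the bench in front of the robot. Origin: centre of the underside; z up along the tube. About 30 g.
- yellow_tube: Loose self-standing sample tube with a yellow screw cap, 86 mm tall: clear body (white filling in its lower part) 28 mm in diameter with a flat foot, yellow cap 32 mm in diameter over the top 20 mm. Stands upright on the bench in front of the robot. Origin: centre of the underside; z up along the tube. About 30 g.
- red_tube: Loose self-standing sample tube with a red screw cap, 86 mm tall: clear body (white filling in its lower part) 28 mm in diameter with a flat foot, red cap 32 mm in diameter over the top 20 mm. Stands upright on the bench in front of the robot. Origin: centre of the underside; z up along the tube. About 30 g.
- cover_box: Loose closed box of cover glasses, white with a broad orange band round its middle, 36 mm (x) by 62 mm (y, long side) by 36 mm tall; lies flat on the bench with its long side roughly across the robot's view (its y axis within 0.5 rad of world y). Origin: centre of the underside, z up. About 60 g.
- slide_box: Loose closed plastic slide box, green with a thin black seam, 34 mm (x) by 82 mm (y, long side) by 36 mm tall; lies flat on the bench with its long side roughly across the robot's view (its y axis within 0.5 rad of world y). Origin: centre of the underside, z up. About 60 g.
- spare_tube: Bystander: Loose self-standing sample tube with a white screw cap, 86 mm tall: clear body (white filling in its lower part) 28 mm in diameter with a flat foot, white cap 32 mm in diameter over the top 20 mm. Stands upright on the bench in front of the robot. Origin: centre of the underside; z up along the tube. About 30 g. Not part of either kit.
- bottle: Bystander: amber reagent bottle with a black cap and pale label, 56 mm in diameter, 105 mm tall, standing loose on the bench. Origin: centre of the underside.
There are look-alikes about, which are no part of the job. Of the things that look like the slide_box, the middle-sized one is meant.

How it is judged:
By the outcome, as a careful person would: the job done as asked, in the order asked, and still so for the second after the job is handed in, with the robot touching nothing.
It also fails if it takes over 109 s, if anything falls off the work surface, if the arm or the gripper's body presses on something with over 40 N, if the wrist force passes 120 N, or if a joint passes its speed limit or range.

## Working session

There is one attempt and no reset: what is moved stays moved. The work goes in short steps, Python scripts to look and compute and a tool call to move; the robot and the scene stay as the last step left them, time stands still between calls to the robot, and variables do not carry over. Pictures are saved under pics/ and viewed, at most 14 in all, crops included, and the job is handed in when it is done.

Besides the shell and the picture viewer there is one more tool, called after ">>>" in YAML: its name, and indented under it one key for each argument. play_rows: Moves the arm, as the interface text tells. Shifts and turns lie within -1 to 1; 1 stands for 20 mm of shift or 4 degrees of turn. Its arguments: {"type":"object","properties":{"steps":{"type":"array","items":{"type":"object","properties":{"dx":{"type":"number"},"dy":{"type":"number"},"dz":{"type":"number"},"ax":{"type":"number"},"ay":{"type":"number"},"az":{"type":"number"},"hand":{"type":"number"}}}},"grip_force":{"type":"number"}},"required":["steps"]}

```bash
mkdir -p pics; python3 - <<'E'
from bench import env
import cv2,numpy as np
np.set_printoptions(precision=4,suppress=True)
for n in("scene","top"):
    cv2.imwrite(f"pics/{n}0.png",env.snapshot(n)); m=env.camera_model(n); print(n,m)
s=env.read_state();print(s,env.grip_depth)
print(env.camera_model("wrist"))
E
```

```text
scene {'camera_matrix': array([[379.8672,   0.    , 315.0378],
       [  0.    , 379.8672, 203.2648],
       [  0.    ,   0.    ,   1.    ]]), 'position': array([1.1061, 0.397 , 0.637 ]), 'rotation': array([[-0.5828, -0.5057,  0.636 ],
       [ 0.8125, -0.374 ,  0.4472],
       [ 0.0117,  0.7774,  0.6289]])}
top {'camera_matrix': array([[379.7901,   0.    , 314.0264],
       [  0.    , 379.7901, 198.518 ],
       [  0.    ,   0.    ,   1.    ]]), 'position': array([ 0.3817, -0.0097,  1.0598]), 'rotation': array([[ 0.0176,  0.9958, -0.0902],
       [-0.9996,  0.0196,  0.0214],
       [ 0.0231,  0.0898,  0.9957]])}
{'time': 0.1, 'joint_positions': array([ 1.18  ,  0.3992,  0.045 ,  1.5377, -0.0187,  1.2069, -0.0507]), 'dq': array([-0.0001,  0.0011,  0.0005, -0.0034, -0.0006,  0.0015, -0.0004]), 'joint_torque': array([  0.003 , -47.6265,   1.37  , -25.495 ,   0.012 ,   0.0051,
        -0.    ]), 'tool_pos': array([ 0.1869, -0.622 ,  0.2303]), 'orientation': array([[ 0.9577,  0.2878, -0.0006],
       [ 0.2878, -0.9577,  0.0017],
       [-0.0001, -0.0018, -1.    ]]), 'contact_force': array([ 0.4091, -0.1335, -0.0674]), 'moment': array([-0.0083,  0.0002,  0.0273]), 'grasp_force': 0.0, 'grip_width': 0.08497721024797017} 0.0187
{'camera_matrix': array([[309.7069,   0.    , 314.1223],
       [  0.    , 309.7069, 198.5973],
       [  0.    ,   0.    ,   1.    ]]), 'tool_from_camera': array([[ 0.0002,  0.963 ,  0.2695,  0.0688],
       [ 1.    , -0.0003,  0.0003, -0.0004],
       [ 0.0004,  0.2695, -0.963 , -0.1435],
       [ 0.    ,  0.    ,  0.    ,  1.    ]])}
```

View pics/top0.png

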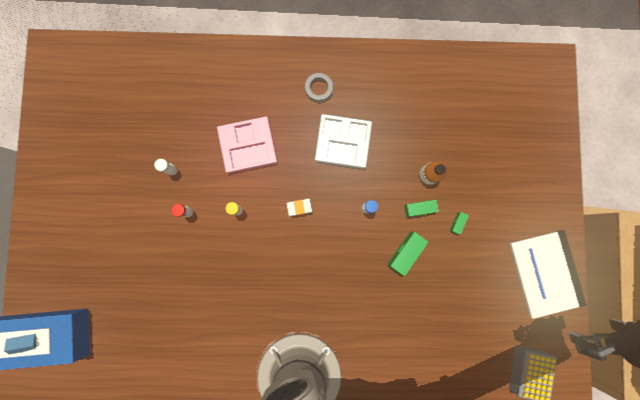

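View pics/scene0.png

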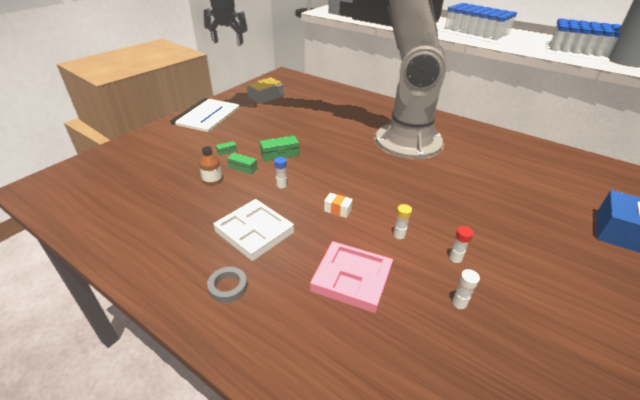

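The top view shows the white tray at (344,141), pink tray (246,145), blue cap (371,207), yellow cap (232,208), red cap (180,211), white cap (162,166) and bottle (433,173). The cover box is at (299,208). Of the three green boxes, the middle-sized one is at (422,209).

```bash
cat > h.py <<'E'
import numpy as np,cv2
from bench import env
np.set_printoptions(precision=4,suppress=True)
def back(cam,px,z):  # px Nx2 (col,row)
    m=env.camera_model(cam);K=m["camera_matrix"];px=np.atleast_2d(np.asarray(px,float))
    d=np.c_[(px[:,0]-K[0,2])/K[0,0],-(px[:,1]-K[1,2])/K[1,1],-np.ones(len(px))]@m["rotation"].T
    p=m["position"];return p+d*((z-p[2])/d[:,2])[:,None]
def proj(cam,P):
    m=env.camera_model(cam);K=m["camera_matrix"];c=(np.atleast_2d(P)-m["position"])@m["rotation"]
    return np.c_[K[0,0]*c[:,0]/-c[:,2]+K[0,2],K[1,1]*c[:,1]/c[:,2]+K[1,2]]
def poly(sx,sy,x,y,a,z):
    c=np.array([[1,1],[-1,1],[-1,-1],[1,-1]])*[sx/2,sy/2]
    R=np.array([[np.cos(a),-np.sin(a)],[np.sin(a),np.cos(a)]])
    return np.c_[c@R.T+[x,y],np.full(4,z)]
def hull(cam,sx,sy,h,p):
    q=np.vstack([proj(cam,poly(sx,sy,*p,0)),proj(cam,poly(sx,sy,*p,h))])
    return q
E
cat > m.py <<'E'
from h import *
from scipy.optimize import minimize
img=env.snapshot("top");cv2.imwrite("pics/top_n.png",img)
hsv=cv2.cvtColor(img,cv2.COLOR_BGR2HSV)
# caps: colour segmentation near known pixel
for n,(c,r),(lo,hi) in [("blue",(371,207),(100,125)),("yellow",(232,208),(22,35)),("red",(180,211),(-5,5))]:
    w=np.zeros(hsv.shape[:2],bool);w[r-14:r+15,c-14:c+15]=1
    H=hsv[...,0].astype(int);H=np.where(H>170,H-180,H)
    m=w&(H>=lo)&(H<=hi)&(hsv[...,1]>150)&(hsv[...,2]>110)
    rr,cc=np.nonzero(m);print(n,len(rr),cc.mean(),rr.mean(),back("top",[cc.mean(),rr.mean()],0.082)[0])
for n,sx,sy,h,c in [("cover_box",.036,.062,.036,(299,208)),("slide_box",.034,.082,.036,(422,209)),("white_tray",.13,.14,.026,(344,141)),("pink_tray",.13,.14,.026,(246,145))]:
    L=[d for d in env.masks_of("top",n)]
    L.sort(key=lambda d:np.hypot(d["pixel"][0]-c[1],d["pixel"][1]-c[0]))
    d=L[0];m=d["mask"];p0=back("top",c,h/2)[0][:2]
    S=8;r0,c0=c[1]-50,c[0]-50
    M=cv2.resize(m[r0:r0+100,c0:c0+100].astype(np.float32),None,fx=S,fy=S,interpolation=cv2.INTER_LINEAR)>.5
    def cost(p):
        q=(hull("top",sx,sy,h,p)-[c0,r0]+.5)*S
        k=cv2.convexHull(q.astype(np.float32)).astype(np.int32);im=np.zeros(M.shape,np.uint8);cv2.fillConvexPoly(im,k,1)
        im=im>0;return 1-(im&M).sum()/(im|M).sum()
    b=min((minimize(cost,[*p0,a],method="Nelder-Mead",options=dict(initial_simplex=np.array([[*p0,a],[p0[0]+.01,p0[1],a],[p0[0],p0[1]+.01,a],[*p0,a+.1]]))) for a in (-.4,-.2,0,.2,.4)),key=lambda o:o.fun)
    print(n,d["confidence"],d["pixel"],m.sum(),b.x,b.fun,[ (x["pixel"],round(x["confidence"],2)) for x in L[1:]])
E
python3 m.py
```

```text
blue 0 nan nan [nan nan nan]
yellow 130 231.66153846153847 207.95384615384614 [0.4418 0.1803 0.082 ]
red 139 178.15107913669064 209.85611510791367 [0.4344 0.3163 0.082 ]
cover_box 0.64 [209.8, 301.8] 260 [0.4523 0.0066 0.1941] 0.19668166207130078 []
slide_box 0.64 [207.3, 425.6] 415 [ 0.4558 -0.3293  0.1747] 0.060602767514308487 [([224.6, 458.3], 0.67), ([255.0, 408.7], 0.6), ([165.6, 165.0], 0.37)]
white_tray 0.93 [140.3, 340.4] 2398 [ 0.6398 -0.1114 -0.1247] 0.018384365240349032 []
pink_tray 0.91 [145.3, 246.8] 2456 [0.6238 0.1564 0.2277] 0.019827186194961044 []m.py:10: RuntimeWarning: Mean of empty slice.
  rr,cc=np.nonzero(m);print(n,len(rr),cc.mean(),rr.mean(),back("top",[cc.mean(),rr.mean()],0.082)[0])
  ret = ret.dtype.type(ret / rcount)
```

```bash
python3 - <<'E'
from h import *
img=cv2.imread("pics/top0.png")
hsv=cv2.cvtColor(img,cv2.COLOR_BGR2HSV)
print(hsv[207,371],hsv[208,299],hsv[208,292])
H=hsv[...,0].astype(int)
w=np.zeros(H.shape,bool);w[193:221,357:385]=1
m=w&(H>98)&(H<130)&(hsv[...,1]>120)&(hsv[...,2]>80)
rr,cc=np.nonzero(m);print(len(rr),cc.mean(),rr.mean(),back("top",[cc.mean(),rr.mean()],0.082)[0])
w[:]=0;w[190:226,276:322]=1
m=w&(hsv[...,2]>150)
rr,cc=np.nonzero(m);R=cv2.minAreaRect(np.c_[cc,rr].astype(np.float32));print("cover bright",len(rr),R,back("top",R[0],.036))
t=back("top",cv2.boxPoints(R),.036);print(t)
v=img.copy()
v=cv2.resize(v[90:270,130:480],None,fx=2.25,fy=2.25,interpolation=cv2.INTER_CUBIC)
tr=lambda q:((q-[130,90]+.5)*2.25).astype(np.int32)
for sx,sy,h,p in [(.034,.082,.036,(.4558,-.3293,.1747)),(.13,.14,.026,(.6398,-.1114,-.1247)),(.13,.14,.026,(.6238,.1564,.2277)),(.036,.062,.036,(.4523,.0066,.1941))]:
    cv2.polylines(v,[tr(proj("top",poly(sx,sy,*p,h)))],True,(255,0,255),1)
for x,y in [(.4418,.1803),(.4344,.3163)]: cv2.circle(v,tr(proj("top",[x,y,.086]))[0].tolist(),2,(0,0,0),-1)
cv2.imwrite("pics/ov1.png",v)
E
```

```text
[106 134 223] [ 19 167 255] [ 30  19 255]
101 370.84158415841586 206.07920792079207 [ 0.4535 -0.1782  0.082 ]
cover bright 1592 ((298.5, 207.5), (35.0, 45.0), 90.0) [[0.4493 0.0098 0.036 ]]
[[ 0.4956  0.0716  0.036 ]
 [ 0.4981 -0.0502  0.036 ]
 [ 0.4033 -0.0517  0.036 ]
 [ 0.4011  0.0691  0.036 ]]
```

View pics/ov1.png

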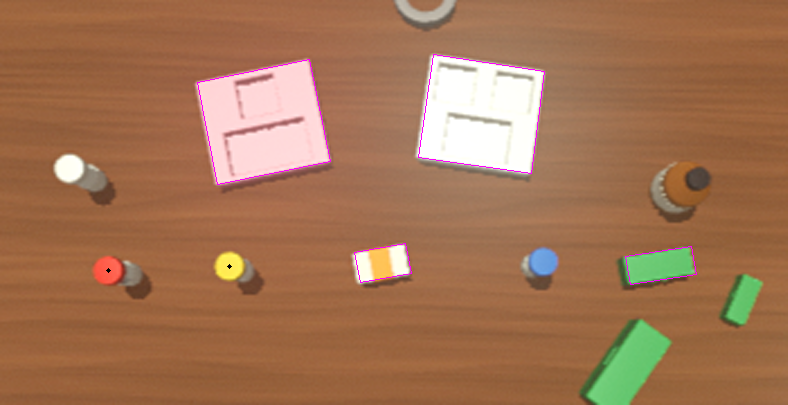

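Overlays match the picture: trays, cover box and the middle slide box are outlined correctly, with the caps centred. Next I plan the first approach, to the blue tube.

```bash
cat > plan.py <<'E'
import sys,json
from h import *
def plan(x,y,z,yaw):
    s=env.read_state();R=s["orientation"];p=s["tool_pos"];y0=np.degrees(np.arctan2(R[1,0],R[0,0]))
    d=np.array([x,y,z])-p;dy=(yaw-y0+180)%360-180
    n=int(np.ceil(max(np.linalg.norm(d)/.0198,abs(dy)/3.9)/5)*5) or 5
    P=p.copy();Y=y0
    print("from",p,y0,"d",d,dy,n)
    for i in range(n):
        e=(p+d*(i+1)/n-P)/.02;a=np.radians(Y);X=np.array([np.cos(a),np.sin(a)]);V=np.array([np.sin(a),-np.cos(a)])
        r=[round(float(k),2) for k in (e[:2]@X,e[:2]@V,-e[2],-(y0+dy*(i+1)/n-Y)/4)]
        P=P+.02*np.r_[r[0]*X+r[1]*V,-r[2]];Y-=r[3]*4
        print(dict(zip(("dx","dy","dz","az"),r)))
plan(*map(float,sys.argv[1:5]))
E
python3 plan.py .4535 -.178 .13 90
```

```text
from [ 0.187  -0.6224  0.2311] 16.721687824645482 d [ 0.2665  0.4444 -0.1011] 73.27831217535453 30
{'dx': 0.64, 'dy': -0.58, 'dz': 0.17, 'az': -0.61}
{'dx': 0.66, 'dy': -0.56, 'dz': 0.17, 'az': -0.61}
{'dx': 0.69, 'dy': -0.52, 'dz': 0.17, 'az': -0.61}
{'dx': 0.7, 'dy': -0.5, 'dz': 0.16, 'az': -0.61}
{'dx': 0.73, 'dy': -0.46, 'dz': 0.17, 'az': -0.61}
{'dx': 0.75, 'dy': -0.43, 'dz': 0.17, 'az': -0.61}
{'dx': 0.76, 'dy': -0.41, 'dz': 0.17, 'az': -0.61}
{'dx': 0.78, 'dy': -0.36, 'dz': 0.17, 'az': -0.62}
{'dx': 0.8, 'dy': -0.34, 'dz': 0.17, 'az': -0.61}
{'dx': 0.81, 'dy': -0.3, 'dz': 0.16, 'az': -0.61}
{'dx': 0.82, 'dy': -0.26, 'dz': 0.17, 'az': -0.61}
{'dx': 0.84, 'dy': -0.23, 'dz': 0.17, 'az': -0.61}
{'dx': 0.84, 'dy': -0.2, 'dz': 0.17, 'az': -0.61}
{'dx': 0.85, 'dy': -0.16, 'dz': 0.17, 'az': -0.61}
{'dx': 0.85, 'dy': -0.12, 'dz': 0.17, 'az': -0.61}
{'dx': 0.86, 'dy': -0.08, 'dz': 0.17, 'az': -0.61}
{'dx': 0.86, 'dy': -0.05, 'dz': 0.16, 'az': -0.61}
{'dx': 0.87, 'dy': -0.01, 'dz': 0.17, 'az': -0.61}
{'dx': 0.86, 'dy': 0.02, 'dz': 0.17, 'az': -0.61}
{'dx': 0.86, 'dy': 0.06, 'dz': 0.17, 'az': -0.61}
{'dx': 0.86, 'dy': 0.1, 'dz': 0.17, 'az': -0.61}
{'dx': 0.85, 'dy': 0.13, 'dz': 0.17, 'az': -0.61}
{'dx': 0.85, 'dy': 0.17, 'dz': 0.17, 'az': -0.62}
{'dx': 0.84, 'dy': 0.21, 'dz': 0.16, 'az': -0.61}
{'dx': 0.83, 'dy': 0.24, 'dz': 0.17, 'az': -0.61}
{'dx': 0.81, 'dy': 0.28, 'dz': 0.17, 'az': -0.61}
{'dx': 0.81, 'dy': 0.31, 'dz': 0.17, 'az': -0.61}
{'dx': 0.79, 'dy': 0.35, 'dz': 0.17, 'az': -0.61}
{'dx': 0.78, 'dy': 0.38, 'dz': 0.17, 'az': -0.61}
{'dx': 0.75, 'dy': 0.41, 'dz': 0.16, 'az': -0.61}
```

>>> play_rows:
  steps:
    - {"dx": 0.64,"dy": -0.58,"dz": 0.1,"az": -0.61,"hand": 0}
    - {"dx": 0.66,"dy": -0.56,"dz": 0.1,"az": -0.61,"hand": 0}
    - {"dx": 0.69,"dy": -0.52,"dz": 0.1,"az": -0.61,"hand": 0}
    - {"dx": 0.7,"dy": -0.5,"dz": 0.1,"az": -0.61,"hand": 0}
    - {"dx": 0.73,"dy": -0.46,"dz": 0.1,"az": -0.61,"hand": 0}
  grip_force: 30

```text
schema error: expected keys dx, dy, dz, ax, ay, az, hand
```

>>> play_rows:
  steps:
    - {"dx": 0.75,"dy": -0.43,"dz": 0.15,"az": -0.61,"hand": 0}
    - {"dx": 0.76,"dy": -0.41,"dz": 0.15,"az": -0.61,"hand": 0}
    - {"dx": 0.78,"dy": -0.36,"dz": 0.15,"az": -0.62,"hand": 0}
    - {"dx": 0.8,"dy": -0.34,"dz": 0.15,"az": -0.61,"hand": 0}
    - {"dx": 0.81,"dy": -0.3,"dz": 0.15,"az": -0.61,"hand": 0}

```text
schema error: expected keys dx, dy, dz, ax, ay, az, hand
```

>>> play_rows:
  steps:
    - {"dx": 0.82,"dy": -0.26,"dz": 0.15,"az": -0.61,"hand": 0}
    - {"dx": 0.84,"dy": -0.23,"dz": 0.15,"az": -0.61,"hand": 0}
    - {"dx": 0.84,"dy": -0.2,"dz": 0.15,"az": -0.61,"hand": 0}
    - {"dx": 0.85,"dy": -0.16,"dz": 0.15,"az": -0.61,"hand": 0}
    - {"dx": 0.85,"dy": -0.12,"dz": 0.15,"az": -0.61,"hand": 0}

```text
schema error: expected keys dx, dy, dz, ax, ay, az, hand
```

>>> play_rows:
  steps:
    - {"dx": 0.86,"dy": -0.08,"dz": 0.2,"az": -0.61,"hand": 0}
    - {"dx": 0.86,"dy": -0.05,"dz": 0.2,"az": -0.61,"hand": 0}
    - {"dx": 0.87,"dy": -0.01,"dz": 0.2,"az": -0.61,"hand": 0}
    - {"dx": 0.86,"dy": 0.02,"dz": 0.2,"az": -0.61,"hand": 0}
    - {"dx": 0.86,"dy": 0.06,"dz": 0.2,"az": -0.61,"hand": 0}

```text
schema error: expected keys dx, dy, dz, ax, ay, az, hand
```

>>> play_rows:
  steps:
    - {"dx": 0.86,"dy": 0.1,"dz": 0.2,"az": -0.61,"hand": 0}
    - {"dx": 0.85,"dy": 0.13,"dz": 0.2,"az": -0.61,"hand": 0}
    - {"dx": 0.85,"dy": 0.17,"dz": 0.2,"az": -0.62,"hand": 0}
    - {"dx": 0.84,"dy": 0.21,"dz": 0.2,"az": -0.61,"hand": 0}
    - {"dx": 0.83,"dy": 0.24,"dz": 0.2,"az": -0.61,"hand": 0}

```text
schema error: expected keys dx, dy, dz, ax, ay, az, hand
```

>>> play_rows:
  steps:
    - {"dx": 0.81,"dy": 0.28,"dz": 0.2,"az": -0.61,"hand": 0}
    - {"dx": 0.81,"dy": 0.31,"dz": 0.2,"az": -0.61,"hand": 0}
    - {"dx": 0.79,"dy": 0.35,"dz": 0.2,"az": -0.61,"hand": 0}
    - {"dx": 0.78,"dy": 0.38,"dz": 0.2,"az": -0.61,"hand": 0}
    - {"dx": 0.75,"dy": 0.41,"dz": 0.2,"az": -0.61,"hand": 0}

```text
schema error: expected keys dx, dy, dz, ax, ay, az, hand
```

>>> play_rows:
  steps:
    - {"dx": 0.64,"dy": -0.58,"dz": 0.1,"ax": 0,"ay": 0,"az": -0.61,"hand": 0}
    - {"dx": 0.66,"dy": -0.56,"dz": 0.1,"ax": 0,"ay": 0,"az": -0.61,"hand": 0}
    - {"dx": 0.69,"dy": -0.52,"dz": 0.1,"ax": 0,"ay": 0,"az": -0.61,"hand": 0}
    - {"dx": 0.7,"dy": -0.5,"dz": 0.1,"ax": 0,"ay": 0,"az": -0.61,"hand": 0}
    - {"dx": 0.73,"dy": -0.46,"dz": 0.1,"ax": 0,"ay": 0,"az": -0.61,"hand": 0}
  grip_force: 30

```text
time: 0.98
tool_pos: [0.2322, -0.5473, 0.2213]
orientation: [[0.874, 0.487, 0.0], [0.487, -0.874, -0.0], [0.0, 0.0, -1.0]]
contact_force: [-0.9, 0.1, 1.1]
grip_width: 0.0854
grasp_force: 0.0
```

>>> play_rows:
  steps:
    - {"dx": 0.75,"dy": -0.43,"dz": 0.15,"ax": 0,"ay": 0,"az": -0.61,"hand": 0}
    - {"dx": 0.76,"dy": -0.41,"dz": 0.15,"ax": 0,"ay": 0,"az": -0.61,"hand": 0}
    - {"dx": 0.78,"dy": -0.36,"dz": 0.15,"ax": 0,"ay": 0,"az": -0.62,"hand": 0}
    - {"dx": 0.8,"dy": -0.34,"dz": 0.15,"ax": 0,"ay": 0,"az": -0.61,"hand": 0}
    - {"dx": 0.81,"dy": -0.3,"dz": 0.15,"ax": 0,"ay": 0,"az": -0.61,"hand": 0}

```text
time: 1.6
tool_pos: [0.2764, -0.4734, 0.2061]
orientation: [[0.751, 0.66, 0.0], [0.66, -0.751, -0.0], [-0.0, 0.0, -1.0]]
contact_force: [-0.6, 0.5, 0.2]
grip_width: 0.0855
grasp_force: 0.0
```

>>> play_rows:
  steps:
    - {"dx": 0.82,"dy": -0.26,"dz": 0.15,"ax": 0,"ay": 0,"az": -0.61,"hand": 0}
    - {"dx": 0.84,"dy": -0.23,"dz": 0.15,"ax": 0,"ay": 0,"az": -0.61,"hand": 0}
    - {"dx": 0.84,"dy": -0.2,"dz": 0.15,"ax": 0,"ay": 0,"az": -0.61,"hand": 0}
    - {"dx": 0.85,"dy": -0.16,"dz": 0.15,"ax": 0,"ay": 0,"az": -0.61,"hand": 0}
    - {"dx": 0.85,"dy": -0.12,"dz": 0.15,"ax": 0,"ay": 0,"az": -0.61,"hand": 0}

```text
time: 2.22
tool_pos: [0.3208, -0.3993, 0.1911]
orientation: [[0.594, 0.804, 0.0], [0.804, -0.594, -0.0], [-0.0, 0.0, -1.0]]
contact_force: [-0.6, -0.6, -0.1]
grip_width: 0.0855
grasp_force: 0.0
```

>>> play_rows:
  steps:
    - {"dx": 0.86,"dy": -0.08,"dz": 0.2,"ax": 0,"ay": 0,"az": -0.61,"hand": 0}
    - {"dx": 0.86,"dy": -0.05,"dz": 0.2,"ax": 0,"ay": 0,"az": -0.61,"hand": 0}
    - {"dx": 0.87,"dy": -0.01,"dz": 0.2,"ax": 0,"ay": 0,"az": -0.61,"hand": 0}
    - {"dx": 0.86,"dy": 0.02,"dz": 0.2,"ax": 0,"ay": 0,"az": -0.61,"hand": 0}
    - {"dx": 0.86,"dy": 0.06,"dz": 0.2,"ax": 0,"ay": 0,"az": -0.61,"hand": 0}

```text
time: 2.85
tool_pos: [0.3652, -0.3253, 0.171]
orientation: [[0.411, 0.912, 0.0], [0.912, -0.411, -0.0], [-0.0, 0.0, -1.0]]
contact_force: [0.7, 0.2, -0.2]
grip_width: 0.0854
grasp_force: 0.0
```

>>> play_rows:
  steps:
    - {"dx": 0.86,"dy": 0.1,"dz": 0.2,"ax": 0,"ay": 0,"az": -0.61,"hand": 0}
    - {"dx": 0.85,"dy": 0.13,"dz": 0.2,"ax": 0,"ay": 0,"az": -0.61,"hand": 0}
    - {"dx": 0.85,"dy": 0.17,"dz": 0.2,"ax": 0,"ay": 0,"az": -0.62,"hand": 0}
    - {"dx": 0.84,"dy": 0.21,"dz": 0.2,"ax": 0,"ay": 0,"az": -0.61,"hand": 0}
    - {"dx": 0.83,"dy": 0.24,"dz": 0.2,"ax": 0,"ay": 0,"az": -0.61,"hand": 0}

```text
time: 3.48
tool_pos: [0.4097, -0.2511, 0.1511]
orientation: [[0.208, 0.978, 0.0], [0.978, -0.208, -0.0], [-0.0, 0.0, -1.0]]
contact_force: [0.5, -0.6, -0.5]
grip_width: 0.0856
grasp_force: 0.0
```

>>> play_rows:
  steps:
    - {"dx": 0.81,"dy": 0.28,"dz": 0.2,"ax": 0,"ay": 0,"az": -0.61,"hand": 0}
    - {"dx": 0.81,"dy": 0.31,"dz": 0.2,"ax": 0,"ay": 0,"az": -0.61,"hand": 0}
    - {"dx": 0.79,"dy": 0.35,"dz": 0.2,"ax": 0,"ay": 0,"az": -0.61,"hand": 0}
    - {"dx": 0.78,"dy": 0.38,"dz": 0.2,"ax": 0,"ay": 0,"az": -0.61,"hand": 0}
    - {"dx": 0.75,"dy": 0.41,"dz": 0.2,"ax": 0,"ay": 0,"az": -0.61,"hand": 0}

```text
time: 4.1
tool_pos: [0.4541, -0.1772, 0.131]
orientation: [[-0.003, 1.0, 0.0], [1.0, 0.003, -0.0], [-0.0, 0.0, -1.0]]
contact_force: [0.5, 0.0, -0.0]
grip_width: 0.0852
grasp_force: 0.0
```

```bash
python3 - <<'E'
from h import *
cv2.imwrite("pics/w1.png",env.snapshot("wrist"))
E
```

```text
(no output)
```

View pics/w1.png

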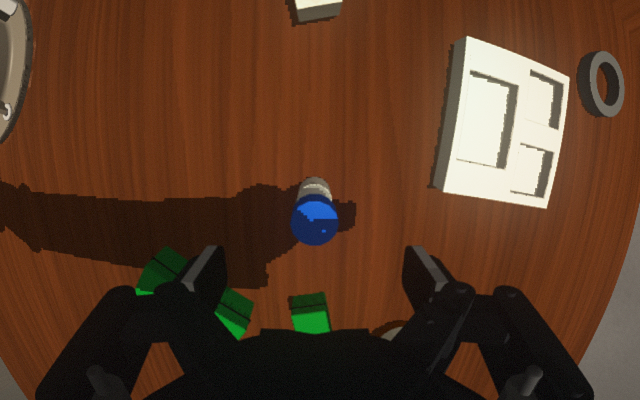

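Wrist view: the blue cap at (314,219) sits midway between the fingers, as expected. Descend and grip.

>>> play_rows:
  steps:
    - {"dx": 0,"dy": 0,"dz": 0.75,"ax": 0,"ay": 0,"az": 0,"hand": 0}
    - {"dx": 0,"dy": 0,"dz": 0.75,"ax": 0,"ay": 0,"az": 0,"hand": 0}
    - {"dx": 0,"dy": 0,"dz": 0.75,"ax": 0,"ay": 0,"az": 0,"hand": 0}
    - {"dx": 0,"dy": 0,"dz": 0.75,"ax": 0,"ay": 0,"az": 0,"hand": 0}
    - {"dx": 0,"dy": 0,"dz": 0.75,"ax": 0,"ay": 0,"az": 0,"hand": 0.2}

```text
time: 4.78
tool_pos: [0.4533, -0.1784, 0.0551]
orientation: [[0.0, 1.0, -0.0], [1.0, -0.0, 0.0], [0.0, -0.0, -1.0]]
contact_force: [0.2, -0.5, -0.3]
grip_width: 0.0701
grasp_force: 0.0
```

>>> play_rows:
  steps:
    - {"dx": 0,"dy": 0,"dz": 0,"ax": 0,"ay": 0,"az": 0,"hand": 0.4}
    - {"dx": 0,"dy": 0,"dz": 0,"ax": 0,"ay": 0,"az": 0,"hand": 0.6}
    - {"dx": 0,"dy": 0,"dz": 0,"ax": 0,"ay": 0,"az": 0,"hand": 0.8}
    - {"dx": 0,"dy": 0,"dz": 0,"ax": 0,"ay": 0,"az": 0,"hand": 1}
    - {"dx": 0,"dy": 0,"dz": 0,"ax": 0,"ay": 0,"az": 0,"hand": 1}

```text
time: 5.4
tool_pos: [0.4539, -0.1784, 0.0568]
orientation: [[-0.0, 1.0, 0.001], [1.0, 0.0, -0.001], [-0.001, 0.001, -1.0]]
contact_force: [0.7, -0.3, 1.2]
grip_width: 0.0307
grasp_force: 29.8
```

>>> play_rows:
  steps:
    - {"dx": 0,"dy": 0,"dz": -0.3,"ax": 0,"ay": 0,"az": 0,"hand": 1}
    - {"dx": 0,"dy": 0,"dz": -0.5,"ax": 0,"ay": 0,"az": 0,"hand": 1}
    - {"dx": 0,"dy": 0,"dz": -0.6,"ax": 0,"ay": 0,"az": 0,"hand": 1}
    - {"dx": 0,"dy": 0,"dz": -0.6,"ax": 0,"ay": 0,"az": 0,"hand": 1}
    - {"dx": 0,"dy": 0.2,"dz": -0.5,"ax": 0,"ay": 0,"az": 0,"hand": 1}

```text
time: 6.02
tool_pos: [0.4577, -0.1784, 0.1074]
orientation: [[0.0, 1.0, 0.001], [1.0, -0.0, -0.001], [-0.001, 0.001, -1.0]]
contact_force: [0.5, 0.4, -1.1]
grip_width: 0.0308
grasp_force: 29.7
```

>>> play_rows:
  steps:
    - {"dx": 0,"dy": 0.4,"dz": 0,"ax": 0,"ay": 0,"az": 0,"hand": 1}
    - {"dx": 0.1,"dy": 0.7,"dz": 0,"ax": 0,"ay": 0,"az": 0,"hand": 1}
    - {"dx": 0.1,"dy": 0.8,"dz": 0,"ax": 0,"ay": 0,"az": 0,"hand": 1}
    - {"dx": 0.1,"dy": 0.8,"dz": 0,"ax": 0,"ay": 0,"az": 0,"hand": 1}
    - {"dx": 0.1,"dy": 0.8,"dz": 0,"ax": 0,"ay": 0,"az": 0,"hand": 1}

```text
time: 6.65
tool_pos: [0.5288, -0.1698, 0.106]
orientation: [[-0.0, 1.0, -0.0], [1.0, 0.0, 0.0], [0.0, -0.0, -1.0]]
contact_force: [0.3, 0.7, -0.2]
grip_width: 0.0316
grasp_force: 29.7
```

>>> play_rows:
  steps:
    - {"dx": 0.1,"dy": 0.8,"dz": 0,"ax": 0,"ay": 0,"az": 0,"hand": 1}
    - {"dx": 0.1,"dy": 0.8,"dz": 0,"ax": 0,"ay": 0,"az": 0,"hand": 1}
    - {"dx": 0.1,"dy": 0.8,"dz": 0,"ax": 0,"ay": 0,"az": 0,"hand": 1}
    - {"dx": 0.1,"dy": 0.8,"dz": 0,"ax": 0,"ay": 0,"az": 0,"hand": 1}
    - {"dx": 0.1,"dy": 0.8,"dz": 0,"ax": 0,"ay": 0,"az": 0,"hand": 1}

```text
time: 7.28
tool_pos: [0.6086, -0.1601, 0.1063]
orientation: [[0.0, 1.0, 0.0], [1.0, -0.0, -0.0], [-0.0, 0.0, -1.0]]
contact_force: [0.1, -0.3, -0.2]
grip_width: 0.0307
grasp_force: 29.7
```

>>> play_rows:
  steps:
    - {"dx": 0.1,"dy": 0.8,"dz": 0,"ax": 0,"ay": 0,"az": 0,"hand": 1}
    - {"dx": 0.1,"dy": 0.8,"dz": 0,"ax": 0,"ay": 0,"az": 0,"hand": 1}
    - {"dx": 0.1,"dy": 0.7,"dz": 0,"ax": 0,"ay": 0,"az": 0,"hand": 1}
    - {"dx": 0.1,"dy": 0.5,"dz": 0,"ax": 0,"ay": 0,"az": 0,"hand": 1}
    - {"dx": 0.06,"dy": 0.2,"dz": 0,"ax": 0,"ay": 0,"az": 0,"hand": 1}

```text
time: 7.9
tool_pos: [0.668, -0.1507, 0.1062]
orientation: [[-0.0, 1.0, -0.0], [1.0, 0.0, 0.0], [0.0, -0.0, -1.0]]
contact_force: [-0.7, 0.6, -0.2]
grip_width: 0.0313
grasp_force: 29.7
```

>>> play_rows:
  steps:
    - {"dx": 0,"dy": 0,"dz": 0.5,"ax": 0,"ay": 0,"az": 0,"hand": 1}
    - {"dx": 0,"dy": 0,"dz": 0.5,"ax": 0,"ay": 0,"az": 0,"hand": 1}
    - {"dx": 0,"dy": 0,"dz": 0.4,"ax": 0,"ay": 0,"az": 0,"hand": 1}
    - {"dx": 0,"dy": 0,"dz": 0.3,"ax": 0,"ay": 0,"az": 0,"hand": 1}
    - {"dx": 0,"dy": 0,"dz": 0.12,"ax": 0,"ay": 0,"az": 0,"hand": 1}

```text
time: 8.52
tool_pos: [0.6671, -0.151, 0.0693]
orientation: [[0.0, 1.0, -0.001], [1.0, -0.0, 0.0], [0.0, -0.001, -1.0]]
contact_force: [0.2, 0.6, 0.6]
grip_width: 0.0316
grasp_force: 29.7
```

```bash
python3 - <<'E'
from h import *
print(env.read_state()["contact_force"],env.read_state()["tool_pos"])
cv2.imwrite("pics/w2.png",env.snapshot("wrist"))
E
```

```text
[0.238  0.6301 0.6301] [ 0.6671 -0.151   0.0693]
```

View pics/w2.png

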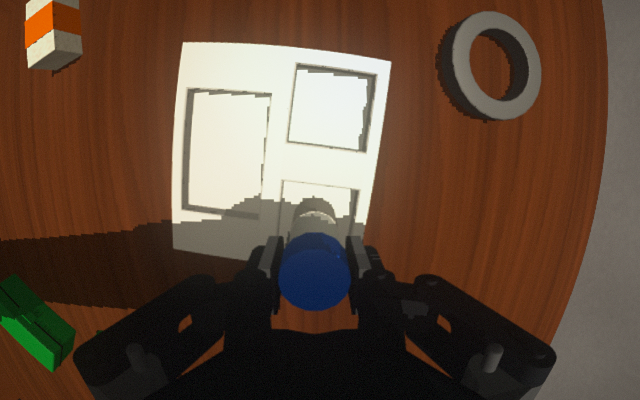

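The tube stands inside the right-hand tube pocket (cap at (314,270), pocket edges at columns 280–360). Release it and go to the yellow tube.

>>> play_rows:
  steps:
    - {"dx": 0,"dy": 0,"dz": 0,"ax": 0,"ay": 0,"az": 0,"hand": 0.6}
    - {"dx": 0,"dy": 0,"dz": 0,"ax": 0,"ay": 0,"az": 0,"hand": 0.4}
    - {"dx": 0,"dy": 0,"dz": 0,"ax": 0,"ay": 0,"az": 0,"hand": 0.3}
    - {"dx": 0,"dy": 0,"dz": -0.3,"ax": 0,"ay": 0,"az": 0,"hand": 0.3}
    - {"dx": 0,"dy": 0,"dz": -0.6,"ax": 0,"ay": 0,"az": 0,"hand": 0.3}

```text
time: 9.2
tool_pos: [0.6672, -0.151, 0.0882]
orientation: [[-0.0, 1.0, -0.001], [1.0, 0.0, 0.0], [0.0, -0.001, -1.0]]
contact_force: [0.1, -0.6, -0.1]
grip_width: 0.0599
grasp_force: 0.0
```

>>> play_rows:
  steps:
    - {"dx": 0,"dy": 0,"dz": -0.9,"ax": 0,"ay": 0,"az": 0,"hand": 0.2}
    - {"dx": 0,"dy": 0,"dz": -0.9,"ax": 0,"ay": 0,"az": 0,"hand": 0.2}
    - {"dx": 0.5,"dy": -0.3,"dz": -0.8,"ax": 0,"ay": 0,"az": 0,"hand": 0.2}
    - {"dx": 0.8,"dy": -0.5,"dz": 0,"ax": 0,"ay": 0,"az": 0,"hand": 0.1}
    - {"dx": 0.8,"dy": -0.5,"dz": 0,"ax": 0,"ay": 0,"az": 0,"hand": 0}

```text
time: 9.82
tool_pos: [0.6401, -0.107, 0.1395]
orientation: [[-0.001, 1.0, -0.001], [1.0, 0.001, 0.0], [0.0, -0.001, -1.0]]
contact_force: [0.1, 0.4, -0.3]
grip_width: 0.0854
grasp_force: 0.0
```

>>> play_rows:
  steps:
    - {"dx": 0.9,"dy": -0.6,"dz": 0,"ax": 0,"ay": 0,"az": 0,"hand": 0}
    - {"dx": 0.9,"dy": -0.6,"dz": 0,"ax": 0,"ay": 0,"az": 0,"hand": 0}
    - {"dx": 0.9,"dy": -0.6,"dz": 0,"ax": 0,"ay": 0,"az": 0,"hand": 0}
    - {"dx": 0.9,"dy": -0.6,"dz": 0,"ax": 0,"ay": 0,"az": 0,"hand": 0}
    - {"dx": 0.9,"dy": -0.6,"dz": 0,"ax": 0,"ay": 0,"az": 0,"hand": 0}

```text
time: 10.45
tool_pos: [0.5806, -0.0178, 0.1399]
orientation: [[-0.0, 1.0, 0.0], [1.0, 0.0, -0.0], [-0.0, 0.0, -1.0]]
contact_force: [0.0, 0.0, -0.5]
grip_width: 0.0854
grasp_force: 0.0
```

>>> play_rows:
  steps:
    - {"dx": 0.9,"dy": -0.6,"dz": 0,"ax": 0,"ay": 0,"az": 0,"hand": 0}
    - {"dx": 0.9,"dy": -0.6,"dz": 0,"ax": 0,"ay": 0,"az": 0,"hand": 0}
    - {"dx": 0.9,"dy": -0.6,"dz": 0,"ax": 0,"ay": 0,"az": 0,"hand": 0}
    - {"dx": 0.9,"dy": -0.6,"dz": 0,"ax": 0,"ay": 0,"az": 0,"hand": 0}
    - {"dx": 0.9,"dy": -0.6,"dz": 0,"ax": 0,"ay": 0,"az": 0,"hand": 0}

```text
time: 11.08
tool_pos: [0.5207, 0.0722, 0.1399]
orientation: [[-0.0, 1.0, 0.0], [1.0, 0.0, -0.0], [-0.0, 0.0, -1.0]]
contact_force: [0.7, -0.4, -0.2]
grip_width: 0.0855
grasp_force: 0.0
```

>>> play_rows:
  steps:
    - {"dx": 0.9,"dy": -0.6,"dz": 0,"ax": 0,"ay": 0,"az": 0,"hand": 0}
    - {"dx": 0.9,"dy": -0.6,"dz": 0,"ax": 0,"ay": 0,"az": 0,"hand": 0}
    - {"dx": 0.9,"dy": -0.6,"dz": 0,"ax": 0,"ay": 0,"az": 0,"hand": 0}
    - {"dx": 0.9,"dy": -0.6,"dz": 0,"ax": 0,"ay": 0,"az": 0,"hand": 0}
    - {"dx": 0.9,"dy": -0.6,"dz": 0,"ax": 0,"ay": 0,"az": 0,"hand": 0}

```text
time: 11.7
tool_pos: [0.4606, 0.1621, 0.1399]
orientation: [[-0.0, 1.0, 0.0], [1.0, 0.0, -0.0], [-0.0, 0.0, -1.0]]
contact_force: [-0.2, 0.4, -0.4]
grip_width: 0.0857
grasp_force: 0.0
```

>>> play_rows:
  steps:
    - {"dx": 0.6,"dy": -0.6,"dz": 0.4,"ax": 0,"ay": 0,"az": 0,"hand": 0}
    - {"dx": 0.31,"dy": -0.34,"dz": 0.8,"ax": 0,"ay": 0,"az": 0,"hand": 0}
    - {"dx": 0,"dy": 0,"dz": 1,"ax": 0,"ay": 0,"az": 0,"hand": 0}
    - {"dx": 0,"dy": 0,"dz": 1,"ax": 0,"ay": 0,"az": 0,"hand": 0}
    - {"dx": 0,"dy": 0,"dz": 1,"ax": 0,"ay": 0,"az": 0,"hand": 0.2}

```text
time: 12.32
tool_pos: [0.4423, 0.1788, 0.0545]
orientation: [[0.001, 1.0, -0.001], [1.0, -0.001, -0.0], [-0.0, -0.001, -1.0]]
contact_force: [0.7, 0.8, 0.3]
grip_width: 0.0694
grasp_force: 0.0
```

>>> play_rows:
  steps:
    - {"dx": 0,"dy": 0,"dz": 0,"ax": 0,"ay": 0,"az": 0,"hand": 0.4}
    - {"dx": 0,"dy": 0,"dz": 0,"ax": 0,"ay": 0,"az": 0,"hand": 0.6}
    - {"dx": 0,"dy": 0,"dz": 0,"ax": 0,"ay": 0,"az": 0,"hand": 0.8}
    - {"dx": 0,"dy": 0,"dz": 0,"ax": 0,"ay": 0,"az": 0,"hand": 1}
    - {"dx": 0,"dy": 0,"dz": 0,"ax": 0,"ay": 0,"az": 0,"hand": 1}

```text
time: 12.95
tool_pos: [0.4431, 0.1793, 0.0564]
orientation: [[0.0, 1.0, 0.001], [1.0, -0.0, 0.0], [0.0, 0.001, -1.0]]
contact_force: [0.6, -0.7, 2.0]
grip_width: 0.0309
grasp_force: 29.7
```

>>> play_rows:
  steps:
    - {"dx": 0,"dy": 0,"dz": -0.3,"ax": 0,"ay": 0,"az": 0,"hand": 1}
    - {"dx": 0,"dy": 0,"dz": -0.5,"ax": 0,"ay": 0,"az": 0,"hand": 1}
    - {"dx": 0,"dy": 0,"dz": -0.6,"ax": 0,"ay": 0,"az": 0,"hand": 1}
    - {"dx": 0,"dy": 0,"dz": -0.6,"ax": 0,"ay": 0,"az": 0,"hand": 1}
    - {"dx": 0,"dy": 0,"dz": -0.5,"ax": 0,"ay": 0,"az": 0,"hand": 1}

```text
time: 13.58
tool_pos: [0.443, 0.1793, 0.107]
orientation: [[-0.0, 1.0, 0.001], [1.0, 0.0, 0.0], [0.0, 0.001, -1.0]]
contact_force: [0.3, 0.1, -0.1]
grip_width: 0.0312
grasp_force: 29.7
```

>>> play_rows:
  steps:
    - {"dx": -0.3,"dy": 0.3,"dz": 0,"ax": 0,"ay": 0,"az": 0,"hand": 1}
    - {"dx": -0.6,"dy": 0.5,"dz": 0,"ax": 0,"ay": 0,"az": 0,"hand": 1}
    - {"dx": -0.8,"dy": 0.7,"dz": 0,"ax": 0,"ay": 0,"az": 0,"hand": 1}
    - {"dx": -0.8,"dy": 0.7,"dz": 0,"ax": 0,"ay": 0,"az": 0,"hand": 1}
    - {"dx": -0.8,"dy": 0.7,"dz": 0,"ax": 0,"ay": 0,"az": 0,"hand": 1}

```text
time: 14.2
tool_pos: [0.5014, 0.1114, 0.1053]
orientation: [[0.001, 1.0, -0.001], [1.0, -0.001, -0.001], [-0.001, -0.001, -1.0]]
contact_force: [-0.3, -0.6, -1.0]
grip_width: 0.0311
grasp_force: 29.7
```

>>> play_rows:
  steps:
    - {"dx": -0.8,"dy": 0.7,"dz": 0,"ax": 0,"ay": 0,"az": 0,"hand": 1}
    - {"dx": -0.8,"dy": 0.7,"dz": 0,"ax": 0,"ay": 0,"az": 0,"hand": 1}
    - {"dx": -0.8,"dy": 0.7,"dz": 0,"ax": 0,"ay": 0,"az": 0,"hand": 1}
    - {"dx": -0.8,"dy": 0.7,"dz": 0,"ax": 0,"ay": 0,"az": 0,"hand": 1}
    - {"dx": -0.8,"dy": 0.7,"dz": 0,"ax": 0,"ay": 0,"az": 0,"hand": 1}

```text
time: 14.82
tool_pos: [0.5716, 0.0321, 0.1059]
orientation: [[-0.0, 1.0, 0.0], [1.0, 0.0, -0.0], [-0.0, 0.0, -1.0]]
contact_force: [-0.0, -0.5, -0.8]
grip_width: 0.0306
grasp_force: 29.7
```

>>> play_rows:
  steps:
    - {"dx": -0.8,"dy": 0.7,"dz": 0,"ax": 0,"ay": 0,"az": 0,"hand": 1}
    - {"dx": -0.8,"dy": 0.7,"dz": 0,"ax": 0,"ay": 0,"az": 0,"hand": 1}
    - {"dx": -0.8,"dy": 0.7,"dz": 0,"ax": 0,"ay": 0,"az": 0,"hand": 1}
    - {"dx": -0.8,"dy": 0.7,"dz": 0,"ax": 0,"ay": 0,"az": 0,"hand": 1}
    - {"dx": -0.8,"dy": 0.7,"dz": 0,"ax": 0,"ay": 0,"az": 0,"hand": 1}

```text
time: 15.45
tool_pos: [0.6416, -0.0479, 0.1058]
orientation: [[-0.0, 1.0, -0.0], [1.0, 0.0, -0.0], [-0.0, -0.0, -1.0]]
contact_force: [-0.1, 0.0, -0.4]
grip_width: 0.0314
grasp_force: 29.7
```

>>> play_rows:
  steps:
    - {"dx": -0.6,"dy": 0.7,"dz": 0,"ax": 0,"ay": 0,"az": 0,"hand": 1}
    - {"dx": -0.5,"dy": 0.5,"dz": 0,"ax": 0,"ay": 0,"az": 0,"hand": 1}
    - {"dx": -0.3,"dy": 0.4,"dz": 0,"ax": 0,"ay": 0,"az": 0,"hand": 1}
    - {"dx": -0.2,"dy": 0.2,"dz": 0.1,"ax": 0,"ay": 0,"az": 0,"hand": 1}
    - {"dx": 0,"dy": 0,"dz": 0.3,"ax": 0,"ay": 0,"az": 0,"hand": 1}

```text
time: 16.08
tool_pos: [0.677, -0.0788, 0.0979]
orientation: [[-0.0, 1.0, 0.001], [1.0, 0.0, -0.0], [-0.0, 0.001, -1.0]]
contact_force: [-0.2, 0.6, -0.4]
grip_width: 0.0309
grasp_force: 29.7
```

>>> play_rows:
  steps:
    - {"dx": 0,"dy": 0,"dz": 0.5,"ax": 0,"ay": 0,"az": 0,"hand": 1}
    - {"dx": 0,"dy": 0,"dz": 0.5,"ax": 0,"ay": 0,"az": 0,"hand": 1}
    - {"dx": 0,"dy": 0,"dz": 0.3,"ax": 0,"ay": 0,"az": 0,"hand": 1}
    - {"dx": 0,"dy": 0,"dz": 0.12,"ax": 0,"ay": 0,"az": 0,"hand": 1}
    - {"dx": 0,"dy": 0,"dz": 0,"ax": 0,"ay": 0,"az": 0,"hand": 1}

```text
time: 16.7
tool_pos: [0.6767, -0.0788, 0.0694]
orientation: [[-0.0, 1.0, -0.0], [1.0, 0.0, -0.0], [-0.0, -0.0, -1.0]]
contact_force: [-0.1, 0.2, -0.4]
grip_width: 0.0309
grasp_force: 29.7
```

```bash
python3 - <<'E'
from h import *
print(env.read_state()["contact_force"],env.read_state()["tool_pos"])
cv2.imwrite("pics/w3.png",env.snapshot("wrist"))
E
```

```text
[-0.134   0.1999 -0.4161] [ 0.6767 -0.0788  0.0694]
```

View pics/w3.png

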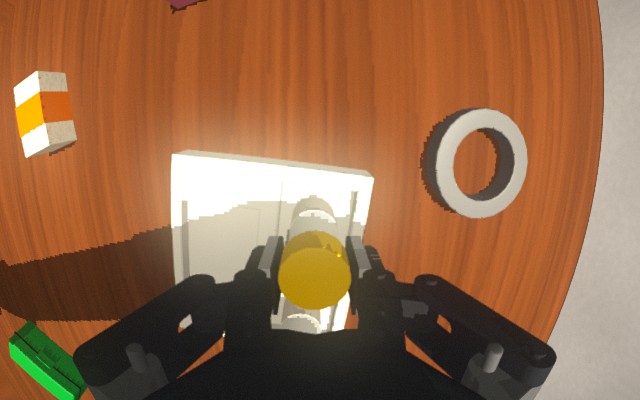

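Yellow tube is inside the remaining tube pocket (cap at (314,270)). Release it and go to the cover box.

>>> play_rows:
  steps:
    - {"dx": 0,"dy": 0,"dz": 0,"ax": 0,"ay": 0,"az": 0,"hand": 0.6}
    - {"dx": 0,"dy": 0,"dz": 0,"ax": 0,"ay": 0,"az": 0,"hand": 0.4}
    - {"dx": 0,"dy": 0,"dz": 0,"ax": 0,"ay": 0,"az": 0,"hand": 0.3}
    - {"dx": 0,"dy": 0,"dz": -0.3,"ax": 0,"ay": 0,"az": 0,"hand": 0.3}
    - {"dx": 0,"dy": 0,"dz": -0.6,"ax": 0,"ay": 0,"az": 0,"hand": 0.3}

```text
time: 17.38
tool_pos: [0.6764, -0.0788, 0.0877]
orientation: [[-0.0, 1.0, -0.001], [1.0, 0.0, 0.0], [0.0, -0.001, -1.0]]
contact_force: [-0.2, -0.4, 0.4]
grip_width: 0.0601
grasp_force: 0.0
```

>>> play_rows:
  steps:
    - {"dx": 0,"dy": 0,"dz": -0.9,"ax": 0,"ay": 0,"az": 0,"hand": 0.2}
    - {"dx": 0,"dy": 0,"dz": -0.9,"ax": 0,"ay": 0,"az": 0,"hand": 0.2}
    - {"dx": 0.1,"dy": -0.3,"dz": -0.8,"ax": 0,"ay": 0,"az": 0,"hand": 0.2}
    - {"dx": 0.3,"dy": -0.7,"dz": 0,"ax": 0,"ay": 0,"az": 0,"hand": 0.1}
    - {"dx": 0.3,"dy": -0.8,"dz": 0,"ax": 0,"ay": 0,"az": 0,"hand": 0}

```text
time: 18.0
tool_pos: [0.6403, -0.0645, 0.1407]
orientation: [[-0.0, 1.0, 0.001], [1.0, 0.0, -0.0], [-0.0, 0.001, -1.0]]
contact_force: [0.3, 0.3, -0.2]
grip_width: 0.0855
grasp_force: 0.0
```

>>> play_rows:
  steps:
    - {"dx": 0.35,"dy": -0.9,"dz": 0,"ax": 0,"ay": 0,"az": 0,"hand": 0}
    - {"dx": 0.35,"dy": -0.9,"dz": 0,"ax": 0,"ay": 0,"az": 0,"hand": 0}
    - {"dx": 0.35,"dy": -0.9,"dz": 0,"ax": 0,"ay": 0,"az": 0,"hand": 0}
    - {"dx": 0.35,"dy": -0.9,"dz": 0,"ax": 0,"ay": 0,"az": 0,"hand": 0}
    - {"dx": 0.35,"dy": -0.9,"dz": 0,"ax": 0,"ay": 0,"az": 0,"hand": 0}

```text
time: 18.62
tool_pos: [0.5498, -0.0294, 0.1403]
orientation: [[-0.0, 1.0, 0.001], [1.0, 0.0, -0.0], [-0.0, 0.001, -1.0]]
contact_force: [0.1, -0.3, -0.1]
grip_width: 0.0855
grasp_force: 0.0
```

>>> play_rows:
  steps:
    - {"dx": 0.35,"dy": -0.9,"dz": 0.2,"ax": 0,"ay": 0,"az": 0,"hand": 0}
    - {"dx": 0.35,"dy": -0.9,"dz": 0.2,"ax": 0,"ay": 0,"az": 0,"hand": 0}
    - {"dx": 0.35,"dy": -0.9,"dz": 0.2,"ax": 0,"ay": 0,"az": 0,"hand": 0}
    - {"dx": 0.35,"dy": -0.9,"dz": 0.2,"ax": 0,"ay": 0,"az": 0,"hand": 0}
    - {"dx": 0.35,"dy": -0.9,"dz": 0.2,"ax": 0,"ay": 0,"az": 0,"hand": 0}

```text
time: 19.25
tool_pos: [0.4599, 0.0055, 0.1201]
orientation: [[-0.0, 1.0, 0.001], [1.0, 0.0, -0.001], [-0.001, 0.001, -1.0]]
contact_force: [0.4, 0.3, 0.2]
grip_width: 0.0855
grasp_force: 0.0
```

>>> play_rows:
  steps:
    - {"dx": 0.05,"dy": -0.38,"dz": 0,"ax": 0,"ay": 0,"az": -0.7,"hand": 0}
    - {"dx": 0,"dy": 0,"dz": 0.9,"ax": 0,"ay": 0,"az": -0.7,"hand": 0}
    - {"dx": 0,"dy": 0,"dz": 0.9,"ax": 0,"ay": 0,"az": -0.7,"hand": 0}
    - {"dx": 0,"dy": 0,"dz": 0.9,"ax": 0,"ay": 0,"az": -0.7,"hand": 0}
    - {"dx": 0,"dy": 0,"dz": 0.9,"ax": 0,"ay": 0,"az": 0,"hand": 0}

```text
time: 19.88
tool_pos: [0.4532, 0.0061, 0.0478]
orientation: [[-0.195, 0.981, 0.001], [0.981, 0.195, -0.001], [-0.001, 0.001, -1.0]]
contact_force: [0.0, -0.2, 0.1]
grip_width: 0.0854
grasp_force: 0.0
```

```bash
python3 - <<'E'
from h import *
s=env.read_state();print(s["tool_pos"],s["orientation"][:,0])
cv2.imwrite("pics/w4.png",env.snapshot("wrist"))
E
```

```text
[0.4532 0.0061 0.0478] [-0.1945  0.9809 -0.0008]
```

View pics/w4.png

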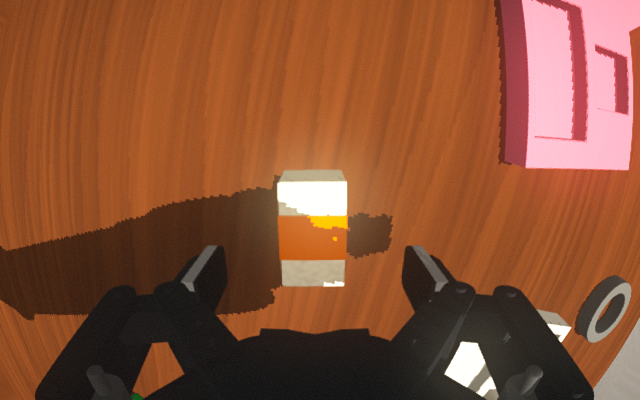

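The cover box (centre (312,238)) is aligned and centred between the fingers. Go down and grip.

>>> play_rows:
  steps:
    - {"dx": 0,"dy": 0,"dz": 0.7,"ax": 0,"ay": 0,"az": 0,"hand": 0}
    - {"dx": 0,"dy": 0,"dz": 0.5,"ax": 0,"ay": 0,"az": 0,"hand": 0}
    - {"dx": 0,"dy": 0,"dz": 0.4,"ax": 0,"ay": 0,"az": 0,"hand": 0.1}
    - {"dx": 0,"dy": 0,"dz": 0.08,"ax": 0,"ay": 0,"az": 0,"hand": 0.3}
    - {"dx": 0,"dy": 0,"dz": 0,"ax": 0,"ay": 0,"az": 0,"hand": 0.5}

```text
time: 20.55
tool_pos: [0.4532, 0.0062, 0.0139]
orientation: [[-0.194, 0.981, 0.0], [0.981, 0.194, -0.0], [-0.0, 0.0, -1.0]]
contact_force: [0.4, 0.4, -1.0]
grip_width: 0.0435
grasp_force: 0.0
```

>>> play_rows:
  steps:
    - {"dx": 0,"dy": 0,"dz": 0,"ax": 0,"ay": 0,"az": 0,"hand": 0.7}
    - {"dx": 0,"dy": 0,"dz": 0,"ax": 0,"ay": 0,"az": 0,"hand": 1}
    - {"dx": 0,"dy": 0,"dz": 0,"ax": 0,"ay": 0,"az": 0,"hand": 1}
    - {"dx": 0,"dy": 0,"dz": 0,"ax": 0,"ay": 0,"az": 0,"hand": 1}
    - {"dx": 0,"dy": 0,"dz": 0,"ax": 0,"ay": 0,"az": 0,"hand": 1}

```text
time: 21.18
tool_pos: [0.4535, 0.0062, 0.0142]
orientation: [[-0.194, 0.981, 0.001], [0.981, 0.194, -0.0], [-0.0, 0.001, -1.0]]
contact_force: [-0.2, 0.2, 4.4]
grip_width: 0.0353
grasp_force: 32.0
```

>>> play_rows:
  steps:
    - {"dx": 0,"dy": 0,"dz": -0.3,"ax": 0,"ay": 0,"az": 0,"hand": 1}
    - {"dx": 0,"dy": 0,"dz": -0.5,"ax": 0,"ay": 0,"az": 0,"hand": 1}
    - {"dx": 0,"dy": 0,"dz": -0.6,"ax": 0,"ay": 0,"az": 0,"hand": 1}
    - {"dx": 0,"dy": 0,"dz": -0.6,"ax": 0,"ay": 0,"az": 0,"hand": 1}
    - {"dx": 0,"dy": 0,"dz": -0.5,"ax": 0,"ay": 0,"az": 0,"hand": 1}

```text
time: 21.8
tool_pos: [0.4534, 0.0061, 0.065]
orientation: [[-0.194, 0.981, 0.001], [0.981, 0.194, -0.0], [-0.0, 0.001, -1.0]]
contact_force: [-0.6, -1.0, -0.9]
grip_width: 0.0353
grasp_force: 31.2
```

```bash
python3 plan.py .609 -.1075 .064 82.9
```

```text
from [0.4534 0.0061 0.065 ] 101.19985205507828 d [ 0.1556 -0.1136 -0.001 ] -18.299852055078276 10
{'dx': -0.71, 'dy': 0.65, 'dz': 0.0, 'az': 0.46}
{'dx': -0.69, 'dy': 0.68, 'dz': 0.01, 'az': 0.45}
{'dx': -0.66, 'dy': 0.69, 'dz': 0.0, 'az': 0.46}
{'dx': -0.64, 'dy': 0.72, 'dz': 0.01, 'az': 0.46}
{'dx': -0.62, 'dy': 0.74, 'dz': 0.0, 'az': 0.46}
{'dx': -0.6, 'dy': 0.76, 'dz': 0.01, 'az': 0.45}
{'dx': -0.57, 'dy': 0.77, 'dz': 0.0, 'az': 0.46}
{'dx': -0.55, 'dy': 0.8, 'dz': 0.01, 'az': 0.46}
{'dx': -0.52, 'dy': 0.81, 'dz': 0.0, 'az': 0.46}
{'dx': -0.49, 'dy': 0.83, 'dz': 0.01, 'az': 0.45}
```

>>> play_rows:
  steps:
    - {"dx": -0.71,"dy": 0.65,"dz": 0,"ax": 0,"ay": 0,"az": 0.46,"hand": 1}
    - {"dx": -0.69,"dy": 0.68,"dz": 0,"ax": 0,"ay": 0,"az": 0.46,"hand": 1}
    - {"dx": -0.66,"dy": 0.69,"dz": 0,"ax": 0,"ay": 0,"az": 0.46,"hand": 1}
    - {"dx": -0.64,"dy": 0.72,"dz": 0,"ax": 0,"ay": 0,"az": 0.46,"hand": 1}
    - {"dx": -0.62,"dy": 0.74,"dz": 0,"ax": 0,"ay": 0,"az": 0.46,"hand": 1}

```text
time: 22.42
tool_pos: [0.5319, -0.0516, 0.0634]
orientation: [[-0.032, 0.999, -0.001], [0.999, 0.032, 0.0], [0.0, -0.001, -1.0]]
contact_force: [-0.2, 0.0, -1.1]
grip_width: 0.0354
grasp_force: 31.3
```

>>> play_rows:
  steps:
    - {"dx": -0.6,"dy": 0.76,"dz": 0,"ax": 0,"ay": 0,"az": 0.46,"hand": 1}
    - {"dx": -0.57,"dy": 0.77,"dz": 0,"ax": 0,"ay": 0,"az": 0.46,"hand": 1}
    - {"dx": -0.55,"dy": 0.8,"dz": 0,"ax": 0,"ay": 0,"az": 0.46,"hand": 1}
    - {"dx": -0.52,"dy": 0.81,"dz": 0,"ax": 0,"ay": 0,"az": 0.46,"hand": 1}
    - {"dx": -0.59,"dy": 0.83,"dz": 0,"ax": 0,"ay": 0,"az": 0.46,"hand": 1}

```text
time: 23.05
tool_pos: [0.6094, -0.1105, 0.0633]
orientation: [[0.127, 0.992, -0.001], [0.992, -0.127, 0.0], [0.0, -0.001, -1.0]]
contact_force: [1.0, 0.3, -0.9]
grip_width: 0.0352
grasp_force: 31.3
```

```bash
python3 - <<'E'
from h import *
s=env.read_state();print(s["tool_pos"],s["orientation"][:,0])
cv2.imwrite("pics/w5.png",env.snapshot("wrist"))
E
```

```text
[ 0.6094 -0.1105  0.0633] [0.1274 0.9918 0.    ]
```

View pics/w5.png

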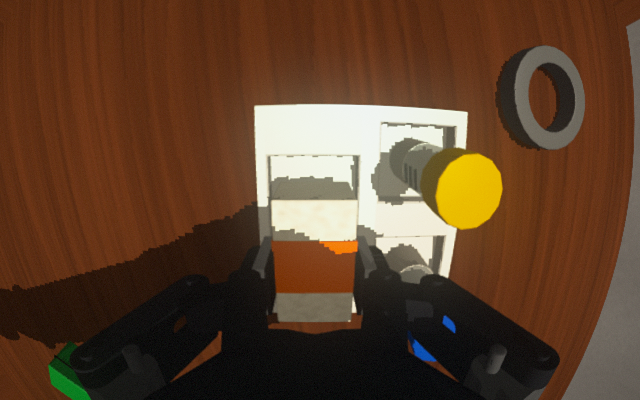

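The cover box hangs above the oblong pocket (columns 270–358), aligned. The blue cap (425,345) is close to the knuckle, so I shift 4 mm away as I lower the box.

>>> play_rows:
  steps:
    - {"dx": 0.1,"dy": 0,"dz": 0,"ax": 0,"ay": 0,"az": 0,"hand": 1}
    - {"dx": 0.1,"dy": 0,"dz": 0.2,"ax": 0,"ay": 0,"az": 0,"hand": 1}
    - {"dx": 0,"dy": 0,"dz": 0.3,"ax": 0,"ay": 0,"az": 0,"hand": 1}
    - {"dx": 0,"dy": 0,"dz": 0.3,"ax": 0,"ay": 0,"az": 0,"hand": 1}
    - {"dx": 0,"dy": 0,"dz": 0.3,"ax": 0,"ay": 0,"az": 0,"hand": 1}

```text
time: 23.72
tool_pos: [0.6087, -0.1055, 0.0414]
orientation: [[0.125, 0.992, -0.0], [0.992, -0.125, -0.0], [-0.0, -0.0, -1.0]]
contact_force: [-0.1, 0.7, -0.5]
grip_width: 0.0352
grasp_force: 31.2
```

>>> play_rows:
  steps:
    - {"dx": 0,"dy": 0,"dz": 0.3,"ax": 0,"ay": 0,"az": 0,"hand": 1}
    - {"dx": 0,"dy": 0,"dz": 0.2,"ax": 0,"ay": 0,"az": 0,"hand": 1}
    - {"dx": 0,"dy": 0,"dz": 0.15,"ax": 0,"ay": 0,"az": 0,"hand": 1}
    - {"dx": 0,"dy": 0,"dz": 0,"ax": 0,"ay": 0,"az": 0,"hand": 1}
    - {"dx": 0,"dy": 0,"dz": 0,"ax": 0,"ay": 0,"az": 0,"hand": 1}

```text
time: 24.35
tool_pos: [0.6092, -0.1056, 0.0291]
orientation: [[0.125, 0.992, 0.0], [0.992, -0.125, -0.0], [-0.0, 0.0, -1.0]]
contact_force: [-0.6, -0.5, -0.7]
grip_width: 0.0354
grasp_force: 31.2
```

>>> play_rows:
  steps:
    - {"dx": 0,"dy": 0,"dz": 0.08,"ax": 0,"ay": 0,"az": 0,"hand": 1}
    - {"dx": 0,"dy": 0,"dz": 0,"ax": 0,"ay": 0,"az": 0,"hand": 0.5}
    - {"dx": 0,"dy": 0,"dz": 0,"ax": 0,"ay": 0,"az": 0,"hand": 0.42}
    - {"dx": 0,"dy": 0,"dz": 0,"ax": 0,"ay": 0,"az": 0,"hand": 0.42}
    - {"dx": 0,"dy": 0,"dz": -0.4,"ax": 0,"ay": 0,"az": 0,"hand": 0.42}

```text
time: 24.98
tool_pos: [0.6085, -0.1056, 0.035]
orientation: [[0.125, 0.992, -0.001], [0.992, -0.125, 0.0], [-0.0, -0.001, -1.0]]
contact_force: [-0.4, 0.1, 1.1]
grip_width: 0.0494
grasp_force: 0.0
```

>>> play_rows:
  steps:
    - {"dx": 0,"dy": 0,"dz": -0.9,"ax": 0,"ay": 0,"az": 0,"hand": 0.42}
    - {"dx": 0,"dy": 0,"dz": -1,"ax": 0,"ay": 0,"az": 0,"hand": 0.42}
    - {"dx": 0,"dy": 0,"dz": -1,"ax": 0,"ay": 0,"az": 0,"hand": 0.4}
    - {"dx": 0,"dy": 0,"dz": -1,"ax": 0,"ay": 0,"az": 0,"hand": 0.3}
    - {"dx": 0.2,"dy": -0.1,"dz": -0.8,"ax": 0,"ay": 0,"az": 0,"hand": 0.2}

```text
time: 25.6
tool_pos: [0.6079, -0.1017, 0.1311]
orientation: [[0.126, 0.992, 0.001], [0.992, -0.126, -0.001], [-0.0, 0.001, -1.0]]
contact_force: [0.5, -0.3, 0.1]
grip_width: 0.0684
grasp_force: 0.0
```

>>> play_rows:
  steps:
    - {"dx": 0.6,"dy": -0.4,"dz": -0.2,"ax": 0,"ay": 0,"az": 0,"hand": 0.1}
    - {"dx": 0.85,"dy": -0.5,"dz": -0.1,"ax": 0,"ay": 0,"az": 0,"hand": 0}
    - {"dx": 0.85,"dy": -0.5,"dz": 0,"ax": 0,"ay": 0,"az": 0,"hand": 0}
    - {"dx": 0.85,"dy": -0.5,"dz": 0,"ax": 0,"ay": 0,"az": 0,"hand": 0}
    - {"dx": 0.85,"dy": -0.5,"dz": 0,"ax": 0,"ay": 0,"az": 0,"hand": 0}

```text
time: 26.22
tool_pos: [0.569, -0.0144, 0.1349]
orientation: [[0.125, 0.992, -0.001], [0.992, -0.125, 0.0], [-0.0, -0.001, -1.0]]
contact_force: [0.0, 0.3, -0.1]
grip_width: 0.0852
grasp_force: 0.0
```

>>> play_rows:
  steps:
    - {"dx": 0.85,"dy": -0.5,"dz": 0,"ax": 0,"ay": 0,"az": 0,"hand": 0}
    - {"dx": 0.85,"dy": -0.5,"dz": 0,"ax": 0,"ay": 0,"az": 0,"hand": 0}
    - {"dx": 0.85,"dy": -0.5,"dz": 0,"ax": 0,"ay": 0,"az": 0,"hand": 0}
    - {"dx": 0.85,"dy": -0.5,"dz": 0,"ax": 0,"ay": 0,"az": 0,"hand": 0}
    - {"dx": 0.85,"dy": -0.5,"dz": 0,"ax": 0,"ay": 0,"az": 0,"hand": 0}

```text
time: 26.85
tool_pos: [0.5305, 0.0758, 0.1353]
orientation: [[0.125, 0.992, 0.0], [0.992, -0.125, -0.0], [-0.0, 0.0, -1.0]]
contact_force: [-0.7, -0.4, 0.8]
grip_width: 0.0853
grasp_force: 0.0
```

>>> play_rows:
  steps:
    - {"dx": 0.85,"dy": -0.5,"dz": 0,"ax": 0,"ay": 0,"az": 0,"hand": 0}
    - {"dx": 0.85,"dy": -0.5,"dz": 0,"ax": 0,"ay": 0,"az": 0,"hand": 0}
    - {"dx": 0.85,"dy": -0.5,"dz": 0,"ax": 0,"ay": 0,"az": 0,"hand": 0}
    - {"dx": 0.85,"dy": -0.5,"dz": 0,"ax": 0,"ay": 0,"az": 0,"hand": 0}
    - {"dx": 0.85,"dy": -0.5,"dz": 0,"ax": 0,"ay": 0,"az": 0,"hand": 0}

```text
time: 27.48
tool_pos: [0.4915, 0.1664, 0.1353]
orientation: [[0.125, 0.992, 0.0], [0.992, -0.125, -0.0], [-0.0, 0.0, -1.0]]
contact_force: [0.0, -0.4, -0.7]
grip_width: 0.0854
grasp_force: 0.0
```

>>> play_rows:
  steps:
    - {"dx": 0.85,"dy": -0.5,"dz": 0,"ax": 0,"ay": 0,"az": 0,"hand": 0}
    - {"dx": 0.85,"dy": -0.5,"dz": 0,"ax": 0,"ay": 0,"az": 0,"hand": 0}
    - {"dx": 0.85,"dy": -0.5,"dz": 0,"ax": 0,"ay": 0,"az": 0,"hand": 0}
    - {"dx": 0.85,"dy": -0.5,"dz": 0,"ax": 0,"ay": 0,"az": 0,"hand": 0}
    - {"dx": 0.85,"dy": -0.5,"dz": 0,"ax": 0,"ay": 0,"az": 0,"hand": 0}

```text
time: 28.1
tool_pos: [0.4524, 0.2569, 0.1353]
orientation: [[0.125, 0.992, 0.0], [0.992, -0.125, -0.0], [-0.0, 0.0, -1.0]]
contact_force: [-0.0, 0.3, 0.3]
grip_width: 0.0857
grasp_force: 0.0
```

```bash
python3 - <<'E'
from h import *
i=env.snapshot("top"); cv2.imwrite("pics/top1.png",cv2.resize(i[90:270,130:480],None,fx=2.25,fy=2.25,interpolation=cv2.INTER_CUBIC))
E
python3 plan.py .4344 .3163 .139 82.8|head -3
```

```text
from [0.4509 0.2601 0.1355] 83.03034733765884 d [-0.0165  0.0562  0.0035] -0.2303473376588272 5
{'dx': 0.54, 'dy': -0.23, 'dz': -0.03, 'az': 0.01}
{'dx': 0.53, 'dy': -0.23, 'dz': -0.04, 'az': 0.01}
```

View pics/top1.png

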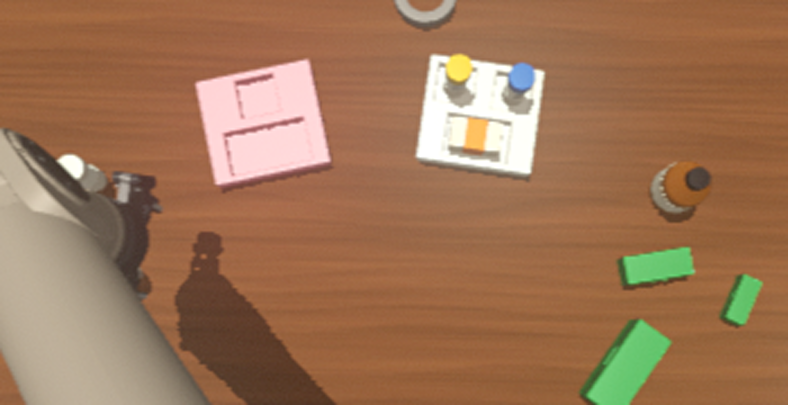

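White kit is complete: yellow (459,69), blue (521,77) and the cover box (476,135) all sit in their pockets. Now the red tube.

>>> play_rows:
  steps:
    - {"dx": 0.7,"dy": -0.3,"dz": 0,"ax": 0,"ay": 0,"az": 0,"hand": 0}
    - {"dx": 0.7,"dy": -0.3,"dz": 0,"ax": 0,"ay": 0,"az": 0,"hand": 0}
    - {"dx": 0.6,"dy": -0.3,"dz": 0,"ax": 0,"ay": 0,"az": 0,"hand": 0}
    - {"dx": 0.5,"dy": -0.2,"dz": 0.2,"ax": 0,"ay": 0,"az": 0,"hand": 0}
    - {"dx": 0.18,"dy": -0.05,"dz": 0.4,"ax": 0,"ay": 0,"az": 0,"hand": 0}

```text
time: 28.78
tool_pos: [0.4369, 0.3128, 0.123]
orientation: [[0.124, 0.992, 0.0], [0.992, -0.124, 0.0], [0.0, 0.0, -1.0]]
contact_force: [0.3, 0.0, 0.1]
grip_width: 0.0852
grasp_force: 0.0
```

>>> play_rows:
  steps:
    - {"dx": 0,"dy": 0,"dz": 0.9,"ax": 0,"ay": 0,"az": 0,"hand": 0}
    - {"dx": 0,"dy": 0,"dz": 0.9,"ax": 0,"ay": 0,"az": 0,"hand": 0}
    - {"dx": 0,"dy": 0,"dz": 0.9,"ax": 0,"ay": 0,"az": 0,"hand": 0}
    - {"dx": 0,"dy": 0,"dz": 0.65,"ax": 0,"ay": 0,"az": 0,"hand": 0}
    - {"dx": 0,"dy": 0,"dz": 0,"ax": 0,"ay": 0,"az": 0,"hand": 0.2}

```text
time: 29.4
tool_pos: [0.4362, 0.3112, 0.0549]
orientation: [[0.125, 0.992, -0.002], [0.992, -0.125, -0.002], [-0.002, -0.002, -1.0]]
contact_force: [0.4, -0.6, -0.2]
grip_width: 0.07
grasp_force: 0.0
```

>>> play_rows:
  steps:
    - {"dx": 0,"dy": 0,"dz": 0,"ax": 0,"ay": 0,"az": 0,"hand": 0.4}
    - {"dx": 0,"dy": 0,"dz": 0,"ax": 0,"ay": 0,"az": 0,"hand": 0.6}
    - {"dx": 0,"dy": 0,"dz": 0,"ax": 0,"ay": 0,"az": 0,"hand": 0.8}
    - {"dx": 0,"dy": 0,"dz": 0,"ax": 0,"ay": 0,"az": 0,"hand": 1}
    - {"dx": 0,"dy": 0,"dz": 0,"ax": 0,"ay": 0,"az": 0,"hand": 1}

```text
time: 30.02
tool_pos: [0.4373, 0.3124, 0.0569]
orientation: [[0.125, 0.992, 0.001], [0.992, -0.125, 0.001], [0.001, 0.001, -1.0]]
contact_force: [-1.4, -0.5, 6.3]
grip_width: 0.031
grasp_force: 29.7
```

>>> play_rows:
  steps:
    - {"dx": 0,"dy": 0,"dz": -0.3,"ax": 0,"ay": 0,"az": 0,"hand": 1}
    - {"dx": 0,"dy": 0,"dz": -0.5,"ax": 0,"ay": 0,"az": 0,"hand": 1}
    - {"dx": 0,"dy": 0,"dz": -0.6,"ax": 0,"ay": 0,"az": 0,"hand": 1}
    - {"dx": 0,"dy": 0,"dz": -0.6,"ax": 0,"ay": 0,"az": 0,"hand": 1}
    - {"dx": 0,"dy": 0,"dz": -0.5,"ax": 0,"ay": 0,"az": 0,"hand": 1}

```text
time: 30.65
tool_pos: [0.4372, 0.312, 0.1074]
orientation: [[0.125, 0.992, 0.001], [0.992, -0.125, 0.0], [0.0, 0.001, -1.0]]
contact_force: [-0.1, -0.0, -0.2]
grip_width: 0.0313
grasp_force: 29.8
```

```bash
python3 plan.py .6608 .1649 .106 103
```

```text
from [0.4372 0.312  0.1074] 82.79883036704787 d [ 0.2236 -0.1471 -0.0014] 20.201169632952144 15
{'dx': -0.39, 'dy': 0.8, 'dz': 0.0, 'az': -0.34}
{'dx': -0.41, 'dy': 0.79, 'dz': 0.01, 'az': -0.33}
{'dx': -0.44, 'dy': 0.78, 'dz': 0.0, 'az': -0.34}
{'dx': -0.44, 'dy': 0.77, 'dz': 0.01, 'az': -0.34}
{'dx': -0.47, 'dy': 0.76, 'dz': 0.0, 'az': -0.33}
{'dx': -0.48, 'dy': 0.75, 'dz': 0.01, 'az': -0.34}
{'dx': -0.51, 'dy': 0.74, 'dz': 0.0, 'az': -0.34}
{'dx': -0.52, 'dy': 0.73, 'dz': 0.01, 'az': -0.33}
{'dx': -0.53, 'dy': 0.71, 'dz': 0.0, 'az': -0.34}
{'dx': -0.55, 'dy': 0.7, 'dz': 0.01, 'az': -0.34}
{'dx': -0.57, 'dy': 0.69, 'dz': -0.0, 'az': -0.33}
{'dx': -0.59, 'dy': 0.67, 'dz': 0.0, 'az': -0.34}
{'dx': -0.6, 'dy': 0.66, 'dz': 0.01, 'az': -0.34}
{'dx': -0.61, 'dy': 0.65, 'dz': 0.0, 'az': -0.33}
{'dx': -0.63, 'dy': 0.63, 'dz': 0.01, 'az': -0.34}
```

>>> play_rows:
  steps:
    - {"dx": -0.39,"dy": 0.8,"dz": 0,"ax": 0,"ay": 0,"az": -0.34,"hand": 1}
    - {"dx": -0.41,"dy": 0.79,"dz": 0,"ax": 0,"ay": 0,"az": -0.34,"hand": 1}
    - {"dx": -0.44,"dy": 0.78,"dz": 0,"ax": 0,"ay": 0,"az": -0.34,"hand": 1}
    - {"dx": -0.44,"dy": 0.77,"dz": 0,"ax": 0,"ay": 0,"az": -0.34,"hand": 1}
    - {"dx": -0.47,"dy": 0.76,"dz": 0,"ax": 0,"ay": 0,"az": -0.34,"hand": 1}

```text
time: 31.28
tool_pos: [0.5119, 0.2625, 0.1067]
orientation: [[0.006, 1.0, 0.0], [1.0, -0.006, -0.0], [-0.0, 0.0, -1.0]]
contact_force: [0.4, 0.4, -0.2]
grip_width: 0.0312
grasp_force: 29.8
```

>>> play_rows:
  steps:
    - {"dx": -0.48,"dy": 0.75,"dz": 0,"ax": 0,"ay": 0,"az": -0.34,"hand": 1}
    - {"dx": -0.51,"dy": 0.74,"dz": 0,"ax": 0,"ay": 0,"az": -0.34,"hand": 1}
    - {"dx": -0.52,"dy": 0.73,"dz": 0,"ax": 0,"ay": 0,"az": -0.34,"hand": 1}
    - {"dx": -0.53,"dy": 0.71,"dz": 0,"ax": 0,"ay": 0,"az": -0.34,"hand": 1}
    - {"dx": -0.55,"dy": 0.7,"dz": 0,"ax": 0,"ay": 0,"az": -0.34,"hand": 1}

```text
time: 31.9
tool_pos: [0.5866, 0.2136, 0.1067]
orientation: [[-0.112, 0.994, 0.0], [0.994, 0.112, -0.0], [-0.0, 0.0, -1.0]]
contact_force: [-0.4, 0.0, 0.7]
grip_width: 0.0311
grasp_force: 29.8
```

>>> play_rows:
  steps:
    - {"dx": -0.57,"dy": 0.69,"dz": 0,"ax": 0,"ay": 0,"az": -0.34,"hand": 1}
    - {"dx": -0.59,"dy": 0.67,"dz": 0,"ax": 0,"ay": 0,"az": -0.34,"hand": 1}
    - {"dx": -0.6,"dy": 0.66,"dz": 0,"ax": 0,"ay": 0,"az": -0.34,"hand": 1}
    - {"dx": -0.65,"dy": 0.65,"dz": 0,"ax": 0,"ay": 0,"az": -0.34,"hand": 1}
    - {"dx": -0.7,"dy": 0.63,"dz": 0,"ax": 0,"ay": 0,"az": -0.34,"hand": 1}

```text
time: 32.52
tool_pos: [0.6617, 0.1627, 0.1066]
orientation: [[-0.229, 0.973, -0.0], [0.973, 0.229, 0.0], [0.0, -0.0, -1.0]]
contact_force: [-0.2, 0.4, -0.1]
grip_width: 0.031
grasp_force: 29.8
```

>>> play_rows:
  steps:
    - {"dx": 0,"dy": 0,"dz": 0.2,"ax": 0,"ay": 0,"az": 0,"hand": 1}
    - {"dx": 0,"dy": 0,"dz": 0.3,"ax": 0,"ay": 0,"az": 0,"hand": 1}
    - {"dx": 0,"dy": 0,"dz": 0.3,"ax": 0,"ay": 0,"az": 0,"hand": 1}
    - {"dx": 0,"dy": 0,"dz": 0.2,"ax": 0,"ay": 0,"az": 0,"hand": 1}
    - {"dx": 0,"dy": 0,"dz": 0,"ax": 0,"ay": 0,"az": 0,"hand": 1}

```text
time: 33.15
tool_pos: [0.6607, 0.1632, 0.0858]
orientation: [[-0.229, 0.973, -0.001], [0.973, 0.229, -0.0], [-0.0, -0.001, -1.0]]
contact_force: [0.3, 0.6, -0.6]
grip_width: 0.031
grasp_force: 29.8
```

```bash
python3 - <<'E'
from h import *
cv2.imwrite("pics/w6.png",env.snapshot("wrist"))
E
```

```text
(no output)
```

View pics/w6.png

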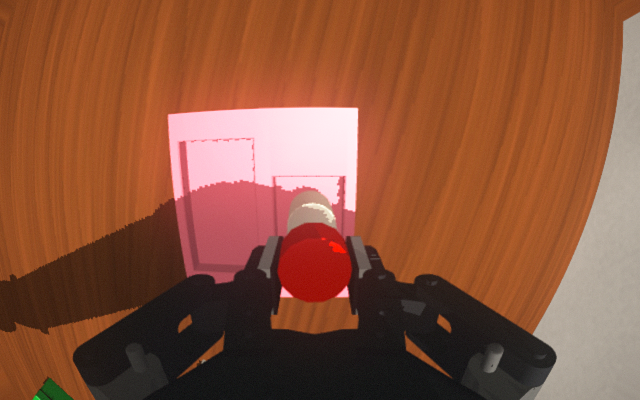

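Red tube is over the pink tube pocket (columns 273–345). Lower and release it; meanwhile I check the room around the slide box.

>>> play_rows:
  steps:
    - {"dx": 0,"dy": 0,"dz": 0.3,"ax": 0,"ay": 0,"az": 0,"hand": 1}
    - {"dx": 0,"dy": 0,"dz": 0.3,"ax": 0,"ay": 0,"az": 0,"hand": 1}
    - {"dx": 0,"dy": 0,"dz": 0.2,"ax": 0,"ay": 0,"az": 0,"hand": 1}
    - {"dx": 0,"dy": 0,"dz": 0.05,"ax": 0,"ay": 0,"az": 0,"hand": 1}
    - {"dx": 0,"dy": 0,"dz": 0,"ax": 0,"ay": 0,"az": 0,"hand": 1}

```text
time: 33.83
tool_pos: [0.6613, 0.1631, 0.0693]
orientation: [[-0.228, 0.974, 0.0], [0.974, 0.228, -0.0], [-0.0, 0.0, -1.0]]
contact_force: [0.9, -0.1, -1.4]
grip_width: 0.0311
grasp_force: 29.8
```

>>> play_rows:
  steps:
    - {"dx": 0,"dy": 0,"dz": 0,"ax": 0,"ay": 0,"az": 0,"hand": 0.6}
    - {"dx": 0,"dy": 0,"dz": 0,"ax": 0,"ay": 0,"az": 0,"hand": 0.4}
    - {"dx": 0,"dy": 0,"dz": 0,"ax": 0,"ay": 0,"az": 0,"hand": 0.3}
    - {"dx": 0,"dy": 0,"dz": -0.3,"ax": 0,"ay": 0,"az": 0,"hand": 0.3}
    - {"dx": 0,"dy": 0,"dz": -0.6,"ax": 0,"ay": 0,"az": 0,"hand": 0.3}

```text
time: 34.45
tool_pos: [0.661, 0.163, 0.0875]
orientation: [[-0.228, 0.974, -0.001], [0.974, 0.228, -0.0], [-0.0, -0.001, -1.0]]
contact_force: [-0.3, 0.5, -0.0]
grip_width: 0.0595
grasp_force: 0.0
```

>>> play_rows:
  steps:
    - {"dx": 0,"dy": 0,"dz": -0.9,"ax": 0,"ay": 0,"az": 0,"hand": 0.3}
    - {"dx": 0,"dy": 0,"dz": -0.9,"ax": 0,"ay": 0,"az": 0,"hand": 0.3}
    - {"dx": 0,"dy": 0,"dz": -0.9,"ax": 0,"ay": 0,"az": 0,"hand": 0.3}
    - {"dx": 0,"dy": 0,"dz": -0.4,"ax": 0,"ay": 0,"az": 0,"hand": 0.3}
    - {"dx": -0.3,"dy": -0.2,"dz": 0,"ax": 0,"ay": 0,"az": 0,"hand": 0.3}

```text
time: 35.08
tool_pos: [0.6589, 0.157, 0.1501]
orientation: [[-0.229, 0.973, 0.001], [0.973, 0.229, 0.001], [0.0, 0.001, -1.0]]
contact_force: [-0.1, -0.1, 0.4]
grip_width: 0.0596
grasp_force: 0.0
```

```bash
python3 - <<'E'
from h import *
i=cv2.imread("pics/top0.png");h=cv2.cvtColor(i,cv2.COLOR_BGR2HSV)
m=((h[...,0]>50)&(h[...,0]<75)&(h[...,1]>150)&(h[...,2]>120)).astype(np.uint8)
n,l,st,c=cv2.connectedComponentsWithStats(m)
for k in range(1,n):
    if st[k,4]>60:
        p=np.argwhere(l==k)[:,::-1].astype(np.float32);b=cv2.boxPoints(cv2.minAreaRect(p));print(st[k],back("top",b,.04)[:,:2].tolist())
print("bottle",back("top",[440,169.5],.105),"spare",back("top",[161,165],.086))
E
python3 plan.py .4514 -.3047 .139 100
```

```text
bottle [[ 0.5492 -0.3517  0.105 ]] spare [[0.5487 0.3645 0.086 ]]
from [0.6589 0.157  0.1501] 103.26118516406189 d [-0.2075 -0.4617 -0.0111] -3.261185164061885 30
{'dx': -0.67, 'dy': -0.51, 'dz': 0.02, 'az': 0.03}
{'dx': -0.67, 'dy': -0.51, 'dz': 0.02, 'az': 0.02}
{'dx': -0.67, 'dy': -0.52, 'dz': 0.02, 'az': 0.03}
{'dx': -0.67, 'dy': -0.5, 'dz': 0.01, 'az': 0.03}
{'dx': -0.68, 'dy': -0.51, 'dz': 0.02, 'az': 0.03}
{'dx': -0.67, 'dy': -0.51, 'dz': 0.02, 'az': 0.02}
{'dx': -0.68, 'dy': -0.5, 'dz': 0.02, 'az': 0.03}
{'dx': -0.67, 'dy': -0.51, 'dz': 0.02, 'az': 0.03}
{'dx': -0.68, 'dy': -0.5, 'dz': 0.02, 'az': 0.02}
{'dx': -0.68, 'dy': -0.5, 'dz': 0.02, 'az': 0.03}
{'dx': -0.68, 'dy': -0.5, 'dz': 0.01, 'az': 0.03}
{'dx': -0.68, 'dy': -0.5, 'dz': 0.02, 'az': 0.03}
{'dx': -0.68, 'dy': -0.5, 'dz': 0.02, 'az': 0.02}
{'dx': -0.68, 'dy': -0.5, 'dz': 0.02, 'az': 0.03}
{'dx': -0.68, 'dy': -0.49, 'dz': 0.02, 'az': 0.03}
{'dx': -0.69, 'dy': -0.5, 'dz': 0.02, 'az': 0.02}
{'dx': -0.68, 'dy': -0.49, 'dz': 0.02, 'az': 0.03}
{'dx': -0.69, 'dy': -0.49, 'dz': 0.01, 'az': 0.03}
{'dx': -0.69, 'dy': -0.49, 'dz': 0.02, 'az': 0.03}
{'dx': -0.68, 'dy': -0.49, 'dz': 0.02, 'az': 0.02}
{'dx': -0.69, 'dy': -0.49, 'dz': 0.02, 'az': 0.03}
{'dx': -0.69, 'dy': -0.48, 'dz': 0.02, 'az': 0.03}
{'dx': -0.69, 'dy': -0.49, 'dz': 0.02, 'az': 0.03}
{'dx': -0.69, 'dy': -0.48, 'dz': 0.02, 'az': 0.02}
{'dx': -0.7, 'dy': -0.48, 'dz': 0.01, 'az': 0.03}
{'dx': -0.69, 'dy': -0.48, 'dz': 0.02, 'az': 0.03}
{'dx': -0.69, 'dy': -0.48, 'dz': 0.02, 'az': 0.02}
{'dx': -0.7, 'dy': -0.48, 'dz': 0.02, 'az': 0.03}
{'dx': -0.69, 'dy': -0.48, 'dz': 0.02, 'az': 0.03}
{'dx': -0.7, 'dy': -0.47, 'dz': 0.02, 'az': 0.03}
```

>>> play_rows:
  steps:
    - {"dx": -0.8,"dy": -0.6,"dz": 0,"ax": 0,"ay": 0,"az": 0,"hand": 0.3}
    - {"dx": -0.8,"dy": -0.6,"dz": 0,"ax": 0,"ay": 0,"az": 0,"hand": 0.3}
    - {"dx": -0.8,"dy": -0.6,"dz": 0,"ax": 0,"ay": 0,"az": 0,"hand": 0.3}
    - {"dx": -0.8,"dy": -0.6,"dz": 0,"ax": 0,"ay": 0,"az": 0,"hand": 0.3}
    - {"dx": -0.8,"dy": -0.6,"dz": 0,"ax": 0,"ay": 0,"az": 0,"hand": 0.3}

```text
time: 35.7
tool_pos: [0.618, 0.0632, 0.1493]
orientation: [[-0.228, 0.974, 0.0], [0.974, 0.228, -0.0], [-0.0, -0.0, -1.0]]
contact_force: [-0.3, -0.8, 0.3]
grip_width: 0.0597
grasp_force: 0.0
```

>>> play_rows:
  steps:
    - {"dx": -0.8,"dy": -0.6,"dz": 0,"ax": 0,"ay": 0,"az": 0,"hand": 0.3}
    - {"dx": -0.8,"dy": -0.6,"dz": 0,"ax": 0,"ay": 0,"az": 0,"hand": 0.3}
    - {"dx": -0.8,"dy": -0.6,"dz": 0,"ax": 0,"ay": 0,"az": 0,"hand": 0.3}
    - {"dx": -0.8,"dy": -0.6,"dz": 0,"ax": 0,"ay": 0,"az": 0,"hand": 0.3}
    - {"dx": -0.8,"dy": -0.6,"dz": 0,"ax": 0,"ay": 0,"az": 0,"hand": 0.3}

```text
time: 36.33
tool_pos: [0.5779, -0.0281, 0.1493]
orientation: [[-0.228, 0.974, 0.0], [0.974, 0.228, -0.0], [-0.0, 0.0, -1.0]]
contact_force: [0.7, 0.1, -0.4]
grip_width: 0.06
grasp_force: 0.0
```

>>> play_rows:
  steps:
    - {"dx": -0.8,"dy": -0.6,"dz": 0,"ax": 0,"ay": 0,"az": 0,"hand": 0.3}
    - {"dx": -0.8,"dy": -0.6,"dz": 0,"ax": 0,"ay": 0,"az": 0,"hand": 0.3}
    - {"dx": -0.8,"dy": -0.6,"dz": 0,"ax": 0,"ay": 0,"az": 0,"hand": 0.3}
    - {"dx": -0.8,"dy": -0.6,"dz": 0,"ax": 0,"ay": 0,"az": 0,"hand": 0.3}
    - {"dx": -0.8,"dy": -0.6,"dz": 0,"ax": 0,"ay": 0,"az": 0,"hand": 0.3}

```text
time: 36.95
tool_pos: [0.5377, -0.1196, 0.1493]
orientation: [[-0.228, 0.974, 0.0], [0.974, 0.228, -0.0], [-0.0, 0.0, -1.0]]
contact_force: [-0.1, 0.6, -0.2]
grip_width: 0.0601
grasp_force: 0.0
```

>>> play_rows:
  steps:
    - {"dx": -0.8,"dy": -0.6,"dz": 0,"ax": 0,"ay": 0,"az": 0,"hand": 0.3}
    - {"dx": -0.8,"dy": -0.6,"dz": 0,"ax": 0,"ay": 0,"az": 0,"hand": 0.3}
    - {"dx": -0.8,"dy": -0.6,"dz": 0,"ax": 0,"ay": 0,"az": 0,"hand": 0.3}
    - {"dx": -0.8,"dy": -0.6,"dz": 0,"ax": 0,"ay": 0,"az": 0,"hand": 0.3}
    - {"dx": -0.8,"dy": -0.6,"dz": 0,"ax": 0,"ay": 0,"az": 0,"hand": 0.3}

```text
time: 37.58
tool_pos: [0.4975, -0.2111, 0.1494]
orientation: [[-0.228, 0.974, 0.0], [0.974, 0.228, -0.0], [-0.0, 0.0, -1.0]]
contact_force: [0.7, -0.2, -0.2]
grip_width: 0.0601
grasp_force: 0.0
```

>>> play_rows:
  steps:
    - {"dx": -0.8,"dy": -0.65,"dz": 0.1,"ax": 0,"ay": 0,"az": 0.16,"hand": 0.3}
    - {"dx": -0.8,"dy": -0.65,"dz": 0.2,"ax": 0,"ay": 0,"az": 0.16,"hand": 0.3}
    - {"dx": -0.8,"dy": -0.65,"dz": 0.2,"ax": 0,"ay": 0,"az": 0.16,"hand": 0.3}
    - {"dx": -0.8,"dy": -0.7,"dz": 0.2,"ax": 0,"ay": 0,"az": 0.16,"hand": 0.3}
    - {"dx": -0.8,"dy": -0.7,"dz": 0.2,"ax": 0,"ay": 0,"az": 0.16,"hand": 0.3}

```text
time: 38.2
tool_pos: [0.4483, -0.3033, 0.1309]
orientation: [[-0.173, 0.985, -0.0], [0.985, 0.173, 0.0], [0.0, -0.0, -1.0]]
contact_force: [-0.3, -0.3, -0.2]
grip_width: 0.0598
grasp_force: 0.0
```

```bash
python3 - <<'E'
from h import *
s=env.read_state();print(s["tool_pos"],s["orientation"][:,0])
cv2.imwrite("pics/w7.png",env.snapshot("wrist"))
E
python3 plan.py .4514 -.3047 .139 100|head -3
```

```text
[ 0.4483 -0.3033  0.1309] [-0.173   0.9849  0.0001]
from [ 0.4458 -0.3065  0.1302] 99.69650047448327 d [0.0056 0.0018 0.0088] 0.3034995255167132 5
{'dx': 0.01, 'dy': 0.06, 'dz': -0.09, 'az': -0.02}
{'dx': 0.01, 'dy': 0.06, 'dz': -0.09, 'az': -0.01}
```

View pics/w7.png

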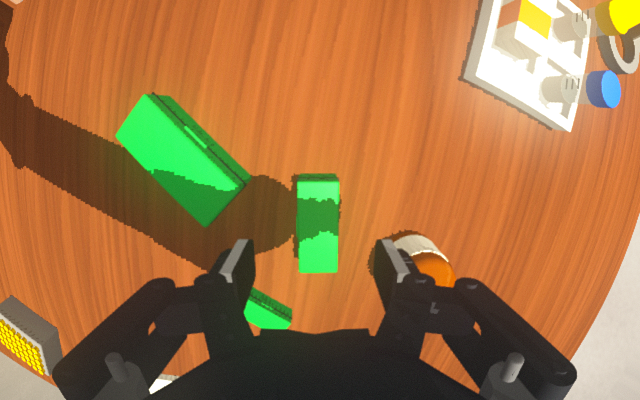

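The middle box (centre (317,226)) lies between the fingers; they will grip it 25 mm off its centre to keep the knuckle clear of the red tube later. The larger box's corner (250,182) and the bottle (425,260) are clear of the fingers.

>>> play_rows:
  steps:
    - {"dx": 0.05,"dy": 0.28,"dz": 0.5,"ax": 0,"ay": 0,"az": 0,"hand": 0.3}
    - {"dx": 0,"dy": 0,"dz": 0.9,"ax": 0,"ay": 0,"az": 0,"hand": 0.3}
    - {"dx": 0,"dy": 0,"dz": 0.9,"ax": 0,"ay": 0,"az": 0,"hand": 0.3}
    - {"dx": 0,"dy": 0,"dz": 0.9,"ax": 0,"ay": 0,"az": 0,"hand": 0.3}
    - {"dx": 0,"dy": 0,"dz": 0.9,"ax": 0,"ay": 0,"az": 0,"hand": 0.3}
  grip_force: 40

```text
time: 38.88
tool_pos: [0.4543, -0.2998, 0.0477]
orientation: [[-0.174, 0.985, -0.001], [0.985, 0.174, 0.0], [0.001, -0.001, -1.0]]
contact_force: [0.2, -1.2, -0.3]
grip_width: 0.0596
grasp_force: 0.0
```

>>> play_rows:
  steps:
    - {"dx": 0,"dy": 0,"dz": 0.6,"ax": 0,"ay": 0,"az": 0,"hand": 0.3}
    - {"dx": 0,"dy": 0,"dz": 0.5,"ax": 0,"ay": 0,"az": 0,"hand": 0.3}
    - {"dx": 0,"dy": 0,"dz": 0.3,"ax": 0,"ay": 0,"az": 0,"hand": 0.3}
    - {"dx": 0,"dy": 0,"dz": 0,"ax": 0,"ay": 0,"az": 0,"hand": 0.3}
    - {"dx": 0,"dy": 0,"dz": 0,"ax": 0,"ay": 0,"az": 0,"hand": 0.4}

```text
time: 39.5
tool_pos: [0.4549, -0.3004, 0.0218]
orientation: [[-0.174, 0.985, 0.001], [0.985, 0.174, -0.001], [-0.001, 0.001, -1.0]]
contact_force: [-0.3, 0.1, 0.7]
grip_width: 0.051
grasp_force: 0.0
```

>>> play_rows:
  steps:
    - {"dx": 0,"dy": 0,"dz": 0,"ax": 0,"ay": 0,"az": 0,"hand": 0.6}
    - {"dx": 0,"dy": 0,"dz": 0,"ax": 0,"ay": 0,"az": 0,"hand": 1}
    - {"dx": 0,"dy": 0,"dz": 0,"ax": 0,"ay": 0,"az": 0,"hand": 1}
    - {"dx": 0,"dy": 0,"dz": 0,"ax": 0,"ay": 0,"az": 0,"hand": 1}
    - {"dx": 0,"dy": 0,"dz": 0,"ax": 0,"ay": 0,"az": 0,"hand": 1}

```text
time: 40.12
tool_pos: [0.4548, -0.3006, 0.0221]
orientation: [[-0.173, 0.985, 0.001], [0.985, 0.173, -0.001], [-0.001, 0.0, -1.0]]
contact_force: [-1.3, 0.3, 6.4]
grip_width: 0.0334
grasp_force: 40.0
```

>>> play_rows:
  steps:
    - {"dx": 0,"dy": 0,"dz": -0.3,"ax": 0,"ay": 0,"az": 0,"hand": 1}
    - {"dx": 0,"dy": 0,"dz": -0.5,"ax": 0,"ay": 0,"az": 0,"hand": 1}
    - {"dx": 0,"dy": 0,"dz": -0.8,"ax": 0,"ay": 0,"az": 0,"hand": 1}
    - {"dx": 0,"dy": 0,"dz": -0.8,"ax": 0,"ay": 0,"az": 0,"hand": 1}
    - {"dx": 0,"dy": 0,"dz": -0.6,"ax": 0,"ay": 0,"az": 0,"hand": 1}

```text
time: 40.75
tool_pos: [0.455, -0.3005, 0.083]
orientation: [[-0.174, 0.985, 0.001], [0.985, 0.174, -0.001], [-0.001, 0.001, -1.0]]
contact_force: [0.7, -0.2, -1.1]
grip_width: 0.0334
grasp_force: 39.5
```

```bash
python3 - <<'E'
from h import *
s=env.read_state();print(s["tool_pos"],s["orientation"][:,0])
cv2.imwrite("pics/w8.png",env.snapshot("wrist"))
E
```

```text
[ 0.455  -0.3005  0.083 ] [-0.1737  0.9848 -0.0013]
```

View pics/w8.png

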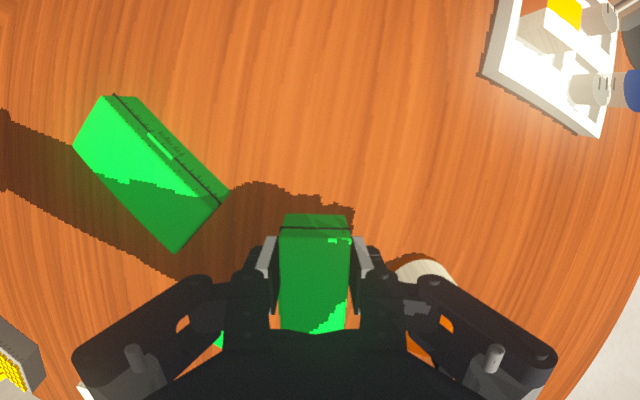

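The box is gripped level, its near top edge at row 230. Carry it to the pink tray.

```bash
python3 plan.py .588 .1738 .083 103
```

```text
from [ 0.4558 -0.301   0.0842] 99.99555078564974 d [ 0.1322  0.4748 -0.0012] 3.0044492143502453 25
{'dx': 0.89, 'dy': 0.43, 'dz': 0.0, 'az': -0.03}
{'dx': 0.89, 'dy': 0.42, 'dz': 0.0, 'az': -0.03}
{'dx': 0.89, 'dy': 0.43, 'dz': 0.01, 'az': -0.03}
{'dx': 0.88, 'dy': 0.43, 'dz': -0.0, 'az': -0.03}
{'dx': 0.89, 'dy': 0.43, 'dz': 0.0, 'az': -0.03}
{'dx': 0.88, 'dy': 0.44, 'dz': 0.0, 'az': -0.03}
{'dx': 0.89, 'dy': 0.43, 'dz': 0.01, 'az': -0.03}
{'dx': 0.88, 'dy': 0.44, 'dz': -0.0, 'az': -0.03}
{'dx': 0.88, 'dy': 0.44, 'dz': 0.0, 'az': -0.03}
{'dx': 0.88, 'dy': 0.44, 'dz': 0.0, 'az': -0.03}
{'dx': 0.88, 'dy': 0.45, 'dz': 0.01, 'az': -0.03}
{'dx': 0.88, 'dy': 0.44, 'dz': -0.0, 'az': -0.03}
{'dx': 0.88, 'dy': 0.45, 'dz': 0.0, 'az': -0.03}
{'dx': 0.88, 'dy': 0.45, 'dz': 0.0, 'az': -0.03}
{'dx': 0.87, 'dy': 0.45, 'dz': 0.01, 'az': -0.03}
{'dx': 0.88, 'dy': 0.45, 'dz': -0.0, 'az': -0.03}
{'dx': 0.87, 'dy': 0.46, 'dz': 0.0, 'az': -0.03}
{'dx': 0.88, 'dy': 0.46, 'dz': 0.0, 'az': -0.03}
{'dx': 0.87, 'dy': 0.45, 'dz': 0.01, 'az': -0.03}
{'dx': 0.87, 'dy': 0.46, 'dz': -0.0, 'az': -0.03}
{'dx': 0.87, 'dy': 0.47, 'dz': 0.0, 'az': -0.03}
{'dx': 0.87, 'dy': 0.46, 'dz': 0.0, 'az': -0.03}
{'dx': 0.87, 'dy': 0.47, 'dz': 0.01, 'az': -0.03}
{'dx': 0.87, 'dy': 0.46, 'dz': -0.0, 'az': -0.03}
{'dx': 0.87, 'dy': 0.47, 'dz': 0.0, 'az': -0.03}
```

>>> play_rows:
  steps:
    - {"dx": 0.5,"dy": 0.2,"dz": 0,"ax": 0,"ay": 0,"az": -0.03,"hand": 1}
    - {"dx": 0.88,"dy": 0.43,"dz": 0,"ax": 0,"ay": 0,"az": -0.03,"hand": 1}
    - {"dx": 0.88,"dy": 0.43,"dz": 0,"ax": 0,"ay": 0,"az": -0.03,"hand": 1}
    - {"dx": 0.88,"dy": 0.43,"dz": 0,"ax": 0,"ay": 0,"az": -0.03,"hand": 1}
    - {"dx": 0.88,"dy": 0.43,"dz": 0,"ax": 0,"ay": 0,"az": -0.03,"hand": 1}

```text
time: 41.42
tool_pos: [0.4783, -0.2123, 0.0812]
orientation: [[-0.185, 0.983, -0.0], [0.983, 0.185, 0.0], [0.0, -0.0, -1.0]]
contact_force: [0.4, 0.1, -0.9]
grip_width: 0.0332
grasp_force: 39.5
```

>>> play_rows:
  steps:
    - {"dx": 0.88,"dy": 0.44,"dz": 0,"ax": 0,"ay": 0,"az": -0.03,"hand": 1}
    - {"dx": 0.88,"dy": 0.44,"dz": 0,"ax": 0,"ay": 0,"az": -0.03,"hand": 1}
    - {"dx": 0.88,"dy": 0.44,"dz": 0,"ax": 0,"ay": 0,"az": -0.03,"hand": 1}
    - {"dx": 0.88,"dy": 0.44,"dz": 0,"ax": 0,"ay": 0,"az": -0.03,"hand": 1}
    - {"dx": 0.88,"dy": 0.44,"dz": 0,"ax": 0,"ay": 0,"az": -0.03,"hand": 1}

```text
time: 42.05
tool_pos: [0.5048, -0.1179, 0.0813]
orientation: [[-0.195, 0.981, 0.0], [0.981, 0.195, -0.0], [-0.0, 0.0, -1.0]]
contact_force: [0.1, 0.2, 0.3]
grip_width: 0.0326
grasp_force: 39.5
```

>>> play_rows:
  steps:
    - {"dx": 0.88,"dy": 0.45,"dz": 0,"ax": 0,"ay": 0,"az": -0.03,"hand": 1}
    - {"dx": 0.88,"dy": 0.45,"dz": 0,"ax": 0,"ay": 0,"az": -0.03,"hand": 1}
    - {"dx": 0.88,"dy": 0.45,"dz": 0,"ax": 0,"ay": 0,"az": -0.03,"hand": 1}
    - {"dx": 0.88,"dy": 0.45,"dz": 0,"ax": 0,"ay": 0,"az": -0.03,"hand": 1}
    - {"dx": 0.88,"dy": 0.45,"dz": 0,"ax": 0,"ay": 0,"az": -0.03,"hand": 1}

```text
time: 42.68
tool_pos: [0.5313, -0.0227, 0.0813]
orientation: [[-0.205, 0.979, 0.0], [0.979, 0.205, -0.0], [-0.0, 0.0, -1.0]]
contact_force: [-0.4, -0.1, -1.2]
grip_width: 0.0333
grasp_force: 39.6
```

>>> play_rows:
  steps:
    - {"dx": 0.88,"dy": 0.46,"dz": 0,"ax": 0,"ay": 0,"az": -0.03,"hand": 1}
    - {"dx": 0.88,"dy": 0.46,"dz": 0,"ax": 0,"ay": 0,"az": -0.03,"hand": 1}
    - {"dx": 0.88,"dy": 0.46,"dz": 0,"ax": 0,"ay": 0,"az": -0.03,"hand": 1}
    - {"dx": 0.88,"dy": 0.46,"dz": 0,"ax": 0,"ay": 0,"az": -0.03,"hand": 1}
    - {"dx": 0.88,"dy": 0.46,"dz": 0,"ax": 0,"ay": 0,"az": -0.03,"hand": 1}

```text
time: 43.3
tool_pos: [0.5582, 0.0726, 0.0813]
orientation: [[-0.215, 0.977, 0.0], [0.977, 0.215, -0.0], [-0.0, 0.0, -1.0]]
contact_force: [-0.5, 0.3, -0.9]
grip_width: 0.0328
grasp_force: 39.6
```

```bash
python3 plan.py .588 .1738 .083 103
```

```text
from [0.5582 0.0726 0.0813] 102.4041535544864 d [0.0298 0.1012 0.0017] 0.5958464455135868 10
{'dx': 0.46, 'dy': 0.25, 'dz': -0.01, 'az': -0.01}
{'dx': 0.46, 'dy': 0.26, 'dz': -0.01, 'az': -0.02}
{'dx': 0.47, 'dy': 0.25, 'dz': -0.01, 'az': -0.01}
{'dx': 0.46, 'dy': 0.26, 'dz': -0.0, 'az': -0.02}
{'dx': 0.46, 'dy': 0.26, 'dz': -0.01, 'az': -0.01}
{'dx': 0.46, 'dy': 0.25, 'dz': -0.01, 'az': -0.02}
{'dx': 0.46, 'dy': 0.26, 'dz': -0.01, 'az': -0.01}
{'dx': 0.46, 'dy': 0.26, 'dz': -0.01, 'az': -0.02}
{'dx': 0.46, 'dy': 0.25, 'dz': -0.01, 'az': -0.01}
{'dx': 0.46, 'dy': 0.26, 'dz': -0.01, 'az': -0.02}
```

>>> play_rows:
  steps:
    - {"dx": 0.8,"dy": 0.4,"dz": 0,"ax": 0,"ay": 0,"az": -0.03,"hand": 1}
    - {"dx": 0.8,"dy": 0.4,"dz": 0,"ax": 0,"ay": 0,"az": -0.03,"hand": 1}
    - {"dx": 0.7,"dy": 0.4,"dz": 0,"ax": 0,"ay": 0,"az": -0.03,"hand": 1}
    - {"dx": 0.7,"dy": 0.4,"dz": 0,"ax": 0,"ay": 0,"az": -0.03,"hand": 1}
    - {"dx": 0.6,"dy": 0.4,"dz": 0,"ax": 0,"ay": 0,"az": -0.03,"hand": 1}

```text
time: 43.92
tool_pos: [0.5815, 0.1513, 0.0812]
orientation: [[-0.225, 0.974, -0.0], [0.974, 0.225, -0.0], [-0.0, -0.0, -1.0]]
contact_force: [-0.2, 0.5, -0.1]
grip_width: 0.0331
grasp_force: 39.6
```

>>> play_rows:
  steps:
    - {"dx": 0.5,"dy": 0.3,"dz": 0,"ax": 0,"ay": 0,"az": 0,"hand": 1}
    - {"dx": 0.35,"dy": 0.2,"dz": 0.1,"ax": 0,"ay": 0,"az": 0,"hand": 1}
    - {"dx": 0.16,"dy": 0.06,"dz": 0.3,"ax": 0,"ay": 0,"az": 0,"hand": 1}
    - {"dx": 0,"dy": 0,"dz": 0.3,"ax": 0,"ay": 0,"az": 0,"hand": 1}
    - {"dx": 0,"dy": 0,"dz": 0.3,"ax": 0,"ay": 0,"az": 0,"hand": 1}

```text
time: 44.55
tool_pos: [0.5873, 0.1717, 0.0605]
orientation: [[-0.224, 0.975, -0.001], [0.975, 0.224, -0.001], [-0.001, -0.001, -1.0]]
contact_force: [-0.1, 0.1, -0.6]
grip_width: 0.0333
grasp_force: 39.5
```

```bash
python3 - <<'E'
from h import *
s=env.read_state();print(s["tool_pos"],s["orientation"][:,0])
cv2.imwrite("pics/w9.png",env.snapshot("wrist"))
E
```

```text
[0.5873 0.1717 0.0605] [-0.2243  0.9745 -0.0007]
```

View pics/w9.png

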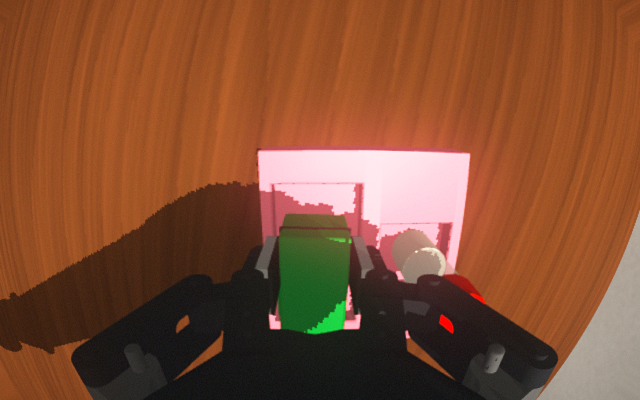

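The box is over the pocket (pocket columns 273–362, far end at row 183; box columns 283–347), and the red tube stands in its pocket. Lower it.

>>> play_rows:
  steps:
    - {"dx": 0,"dy": 0.05,"dz": 0.3,"ax": 0,"ay": 0,"az": 0,"hand": 1}
    - {"dx": 0,"dy": 0,"dz": 0.3,"ax": 0,"ay": 0,"az": 0,"hand": 1}
    - {"dx": 0,"dy": 0,"dz": 0.3,"ax": 0,"ay": 0,"az": 0,"hand": 1}
    - {"dx": 0,"dy": 0,"dz": 0.25,"ax": 0,"ay": 0,"az": 0,"hand": 1}
    - {"dx": 0,"dy": 0,"dz": 0.1,"ax": 0,"ay": 0,"az": 0,"hand": 1}

```text
time: 45.22
tool_pos: [0.5883, 0.1727, 0.0358]
orientation: [[-0.225, 0.974, -0.001], [0.974, 0.225, -0.0], [-0.0, -0.001, -1.0]]
contact_force: [-0.2, 0.3, -1.0]
grip_width: 0.0333
grasp_force: 39.5
```

>>> play_rows:
  steps:
    - {"dx": 0,"dy": 0,"dz": 0.07,"ax": 0,"ay": 0,"az": 0,"hand": 1}
    - {"dx": 0,"dy": 0,"dz": 0,"ax": 0,"ay": 0,"az": 0,"hand": 0.5}
    - {"dx": 0,"dy": 0,"dz": 0,"ax": 0,"ay": 0,"az": 0,"hand": 0.42}
    - {"dx": 0,"dy": 0,"dz": 0,"ax": 0,"ay": 0,"az": 0,"hand": 0.42}
    - {"dx": 0,"dy": 0,"dz": -0.3,"ax": 0,"ay": 0,"az": 0,"hand": 0.42}

```text
time: 45.85
tool_pos: [0.5882, 0.1726, 0.0408]
orientation: [[-0.225, 0.974, -0.001], [0.974, 0.225, -0.0], [-0.0, -0.001, -1.0]]
contact_force: [-0.1, -0.3, -0.4]
grip_width: 0.0493
grasp_force: 0.0
```

>>> play_rows:
  steps:
    - {"dx": 0,"dy": 0,"dz": -0.7,"ax": 0,"ay": 0,"az": 0,"hand": 0.42}
    - {"dx": 0,"dy": 0,"dz": -1,"ax": 0,"ay": 0,"az": 0,"hand": 0.42}
    - {"dx": 0,"dy": 0,"dz": -1,"ax": 0,"ay": 0,"az": 0,"hand": 0.42}
    - {"dx": 0,"dy": 0,"dz": -1,"ax": 0,"ay": 0,"az": 0,"hand": 0.42}
    - {"dx": 0,"dy": 0,"dz": -1,"ax": 0,"ay": 0,"az": 0,"hand": 0.42}

```text
time: 46.48
tool_pos: [0.5887, 0.1728, 0.1367]
orientation: [[-0.225, 0.974, 0.001], [0.974, 0.225, -0.0], [-0.0, 0.001, -1.0]]
contact_force: [-0.3, -0.2, 0.1]
grip_width: 0.0492
grasp_force: 0.0
```

>>> play_rows:
  steps:
    - {"dx": -0.2,"dy": -0.7,"dz": -0.6,"ax": 0,"ay": 0,"az": 0,"hand": 0.42}
    - {"dx": -0.2,"dy": -0.9,"dz": -0.2,"ax": 0,"ay": 0,"az": 0,"hand": 0.42}
    - {"dx": -0.2,"dy": -0.9,"dz": 0,"ax": 0,"ay": 0,"az": 0,"hand": 0.42}
    - {"dx": -0.2,"dy": -0.9,"dz": 0,"ax": 0,"ay": 0,"az": 0,"hand": 0.42}
    - {"dx": -0.2,"dy": -0.9,"dz": 0,"ax": 0,"ay": 0,"az": 0,"hand": 0.42}

```text
time: 47.1
tool_pos: [0.5074, 0.133, 0.1508]
orientation: [[-0.225, 0.974, -0.001], [0.974, 0.225, -0.001], [-0.001, -0.001, -1.0]]
contact_force: [0.3, -0.8, 0.0]
grip_width: 0.0497
grasp_force: 0.0
```

>>> play_rows:
  steps:
    - {"dx": -0.2,"dy": -0.9,"dz": 0,"ax": 0,"ay": 0,"az": 0,"hand": 0.42}
    - {"dx": -0.2,"dy": -0.9,"dz": 0,"ax": 0,"ay": 0,"az": 0,"hand": 0.42}
    - {"dx": -0.2,"dy": -0.7,"dz": 0,"ax": 0,"ay": 0,"az": 0,"hand": 0.42}
    - {"dx": 0,"dy": -0.3,"dz": 0,"ax": 0,"ay": 0,"az": 0,"hand": 0.42}
    - {"dx": 0,"dy": 0,"dz": 0,"ax": 0,"ay": 0,"az": 0,"hand": 0.42}

```text
time: 47.72
tool_pos: [0.4572, 0.1096, 0.151]
orientation: [[-0.225, 0.974, 0.0], [0.974, 0.225, -0.0], [-0.0, 0.0, -1.0]]
contact_force: [-0.2, -0.4, 0.4]
grip_width: 0.0496
grasp_force: 0.0
```

```bash
python3 - <<'E'
from h import *
a=env.snapshot("top")[90:270,130:480];b=env.snapshot("scene")[130:330,180:500]
a=cv2.resize(a,(580,298),interpolation=cv2.INTER_CUBIC);b=cv2.resize(b,(480,300),interpolation=cv2.INTER_CUBIC)
o=np.zeros((600,580,3),np.uint8);o[:298]=a;o[300:,:480]=b;cv2.imwrite("pics/end.png",o)
E
```

```text
(no output)
```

View pics/end.png

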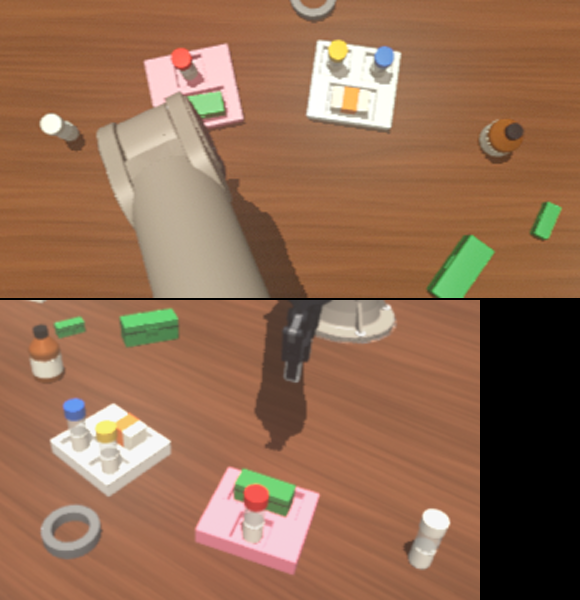

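Both kits are complete: tubes upright, both boxes down in their pockets, bystanders where they were. Handing in.

```bash
python3 -c "
from bench import env
print(env.finish_job())"
```

```text
the job is handed in; nothing more can be done
None
```

The job is handed in at about 48 s of the 109 s: in the last pictures both kits are complete, with the tubes upright and the boxes flat in their pockets, and the white-capped tube and amber bottle untouched.

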